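# Wedge a rocking bedside crate level

### The arm

A 7-joint arm with a two-finger parallel gripper is mounted at the origin on the work surface. World frame = base frame: x ahead of the robot, y to its left, z up, the work surface at z = 0. Lengths are in m, angles in rad, forces in N, time in s.
With the tool pointing down it reaches from about 0.375 to 0.925 m from the base axis. Payload 3.1 kg.
Tool frame: the origin (TCP) lies where the fingers leave the gripper's body, on its centre line; the fingertips stand 73 mm ahead of it and the grasp point (between the pads) lies grip_point_offset ahead of it (grip_point_offset is the distance from the TCP to the grasp point, in m); z points along the fingers, x is the direction in which the jaws open and shut, and the axes are right-handed (so a half turn about z gives the same grasp; the last joint's range is limited). The gripper opens to 85 mm and grips with 20 to 120 N. Pads are 22 mm wide; open, the fingers measure 114 mm over their backs; the gripper's body (76 mm by 85 mm) begins 54 mm behind the grasp point. The pads swing forward as they close: fully open they stand 13 mm farther back than shut.
Start: joints at [-1.244, 0.383, 0.044, 1.598, -0.018, 1.161, -0.05], TCP at [0.268, 0.592, 0.304] pointing down, gripper open.
Joint ranges: [-2.61, 2.61], [-0.41, 2.15], [-1.48, 1.57], [0, 2.5], [-1.57, 4.71], [0.05, 1.97], [-2.85, 2.85]. Speed limits (rad/s): [2.79, 2.79, 3.14, 3.14, 3.14, 3.14, 3.14].

### API

Orientations are given as a unit quaternion [x, y, z, w].
In Python, from plant import * gives the robot as it stands.
- The arm moves only by the tool apply_moves, never from a script. Its argument "targets" is a list that holds one entry, the list of rows, each a list of 7 numbers: the turn, a rotation vector about the tool's x, y, z in rad, then the shift along the tool's x, y, z in cm, then the finger opening in cm, from 0 to 8.54. In form: [[[wx, wy, wz, tx, ty, tz, fingers], ...]]. A call has exactly 5 rows; each row is the pose to reach, as a shift and turn from the pose commanded when the call began, along the tool's axes at that moment; what a row does not reach only later rows make up. A row lasts 1/10 s, in which the tool goes at most 50 mm and 8.59 degrees, less where a joint would pass 70% of its speed; a pose out of reach is approached as far as the arm can. A call with a gripper value outside its range is refused whole. The fingers move at their own pace and stop on an object; the grip force is fixed at half the most. Time passes only in rows, so rows that repeat a pose let the fingers close, or fill a call up. It gives the time, the measured TCP pose, the force and the opening at its end, in the units of the state.
- read_state(): the state, without advancing time (a new reading comes with each control period).
- capture(name): name is "scene" or "top"; returns a dict with "frame" (480x640x3 uint8, blue, green, red), "z_map" (480x640 float32, m along the optical axis (not along the pixel's ray), 0 where there is no reading), "camera_matrix" (3x3 intrinsics, pixels), "R" (3x3) and "t" (3): a world point X has camera coordinates R X + t. Camera axes: x right, y down, z forward; pixel columns grow to the right and rows downward; lengths in m; the calibration is good to about 2 mm. A picture is of the moment at which its call begins.
- finish_job(): hands the job in, once; it reports no verdict.
The state is a dict: "t": time; "q": joint angles; "qd": joint speeds; "joint_efforts": joint torques, N m; "position": TCP position; "tcp_rot": TCP orientation; "contact_force": force on the tool from outside, world axes, zero at the start; "moment": the same for the moment, N m; "finger_gap": opening from 0.0 (shut) to 1.0 (fully open).
Only numpy, scipy, OpenCV 4.12 (cv2) and the standard library are available. Lean on these libraries where they do the work, as an engineer would, in place of code of your own. Each camera call takes 0.05 s, during which the arm holds its last target.

### The job

The bedside crate rocks on two of its feet and leans over to its left or right corner. Slide the timber wedge, thin end first and flat on the deck, in under the foot at the low corner and ease it further until the ball of the level on top comes to rest centred between its two marks, then let go so that the wedge alone carries that corner. Push slowly and gently: do not shove the crate along, do not handle the crate or the level, and upset nothing that stands on it.

Things in the scene. Friction and masses are not known exactly. Their poses are not given: they have to be found in the camera images.
- crate: Blue plastic crate, 320 mm square, with a pine board on top (upper face 150 mm above the deck). It stands cornerwise. Origin: on the deck under its middle; x axis to its far corner, y axis to its left corner; corners 222 mm from the middle. Loose, about 3.5 kg loaded. It rocks on its near and far feet, about its x axis; the left and right feet are short, and it leans to the heavier side.
- corner_left (a point): Point on the crate's underside, 183 mm from its middle along its +y; 22 mm above the deck when the crate is level. A stuck-on black dome foot, 50 mm across, underside of 40 mm radius, sits within 15 mm of this point along y (just where is unknown). It ends 4 to 8 mm (unknown) above the deck when level and stands on the deck when the crate leans left.
- corner_right (a point): The same on the right, 183 mm along the crate's -y, with a foot of its own unknown place (within 15 mm) and shortness (4 to 8 mm). The lower of the two corners is the one to lift; its foot bears with about 3 to 8 N, and a slow push of 5 to 14 N takes the wedge in; over 18 N on the foot is too hard.
- ball (a joint): 15 mm steel ball in the clear tube of the ball level. Its value is 8.3 x (metres rolled from the middle), and the ball rolls 0.4 mm per 0.001 rad of lean along the tube: 0 is centred, positive: rolled towards the crate's left corner, which is then low. Two black marks lie 10 mm either side of the middle; centred means within 1.3 mm (value 0.0108). It takes about a second to settle.
- level_mid (a point): Middle of the white ball level, 12 mm above its underside; 112 x 28 x 31 mm, it lies on the pine board along the crate's y axis. Its y axis runs along the tube.
- wedge_grip (a point): Grip point of the timber wedge, on its centre line, 25 mm from its thick end, 10 mm above its flat underside. 160 mm long, 40 mm wide, 29 mm thick at one end tapering evenly to 2 mm at the thin end, which is 135 mm from here along its x axis. z axis up. Loose, 70 g, pale wood, friction about 0.6. It lies on the plank deck (the work surface) left or right of the crate.
- wedge: The same timber wedge; origin on its underside below the grip point.
- medicine_box: Grey plastic medicine box with a tilt-out bin in front, 110 x 110 x 130 mm, about 0.9 kg, on the low side of the board. Origin: centre of its underside.
- mug: White ceramic mug, 80 mm across, 92 mm tall, at the board's far corner. Origin: centre of its underside.
- bowl: Small white plastic bowl, 104 mm across, 45 mm tall, on the high side of the board. Origin: centre of its underside.
- torch: Black torch, 110 mm long, 33 mm across, press button in its tail, lying at the board's near corner. Origin: under its middle.
- hair_grip: Steel hair grip, 62 x 8 x 4 mm, lying on the board. Origin: under its middle.
- offcut: Plain rectangular timber offcut, 100 x 42 x 22 mm, on the deck on the side where the wedge is not. Not needed. Origin: centre of its underside.
- level: The ball level; origin at the centre of its underside.
Things that resemble listed ones, but are neither listed nor needed, are in the scene too. What is shaped like the wedge but purple is not meant.

How it is judged:
By the outcome, as a careful person would: the job done as asked, in the order asked, and still so for the second after the job is handed in, with the robot touching nothing.
It also fails if it takes over 72 s, if anything falls off the work surface, if the arm or the gripper's body presses on something with over 40 N, if the wrist force passes 120 N, or if a joint passes its speed limit or range.

## Working session

There is one attempt and no reset: what is moved stays moved. The work goes in short steps, Python scripts to look and compute and a tool call to move; the robot and the scene stay as the last step left them, time stands still between calls to the robot, and variables do not carry over. Pictures are saved under pics/ and viewed, and the job is handed in when it is done.

Besides the shell and the picture viewer there is one more tool, called as name(argument=value, ...) on one line, values as JSON. apply_moves: Moves the arm, as the interface text tells. Its arguments: {"type":"object","properties":{"targets":{"type":"array"}},"required":["targets"]}

```bash
mkdir -p pics; ls
cat > h.py <<'E'
from plant import *
import numpy as np, cv2, pickle
def grab(n):
    d={}
    for c in ("scene","top"):
        d[c]=capture(c); cv2.imwrite(f"pics/{n}_{c}.png",d[c]["frame"])
    pickle.dump(d,open(f"{n}.pkl","wb")); return d
def ray(c,u,v,z):
    K,R,t=c["camera_matrix"],np.array(c["R"]),np.array(c["t"])
    d=R.T@np.linalg.inv(K)@np.array([u,v,1.]); o=-R.T@t
    return o+d*(z-o[2])/d[2]
def pt(c,u,v):
    K,R,t=c["camera_matrix"],np.array(c["R"]),np.array(c["t"])
    return R.T@(np.linalg.inv(K)@np.array([u,v,1.])*c["z_map"][int(v),int(u)]-t)
def proj(c,X):
    p=c["camera_matrix"]@(np.array(c["R"])@np.array(X)+np.array(c["t"])); return p[:2]/p[2]
E
python3 - <<'E'
from h import *
d=grab("a"); s=read_state(); print(s)
for c in d: print(c,-np.array(d[c]["R"]).T@d[c]["t"],d[c]["camera_matrix"][0,0])
import plant; print([n for n in dir(plant) if n[0]!='_'])
try: print(grip_point_offset)
except Exception as e: print(e)
E
```

```text
pics
{'t': 0.1, 'q': array([-1.24380637,  0.38378645,  0.04384946,  1.59947279, -0.01789651,
        1.1612232 , -0.04991117]), 'qd': array([ 2.05703132e-03, -1.42073545e-03, -1.00298251e-03, -4.71016463e-03,
       -1.50084174e-03,  2.69465930e-04, -4.57019166e-05]), 'joint_efforts': array([ 2.37434302e-03, -4.34731257e+01,  1.02922339e+00, -2.50455844e+01,
        1.08857191e-02,  5.42664973e-03,  1.65506446e-06]), 'position': array([0.26759322, 0.5915821 , 0.30256544]), 'tcp_rot': array([ 8.40260387e-01,  5.42181634e-01, -1.00939745e-03,  7.34893204e-04]), 'contact_force': array([ 0.3560765 ,  0.66925194, -0.37622429]), 'moment': array([-0.00056848,  0.03326884,  0.03581612]), 'finger_gap': 1.0035520109229459}
scene [1.21952373 0.14708082 1.18728557] 496.61317557817097
top [ 0.25593754 -0.10933406  1.34881397] 582.8812344771053
['MotionError', 'capture', 'finish_job', 'grip_point_offset', 'read_state']
0.0539
```

View pics/a_scene.png

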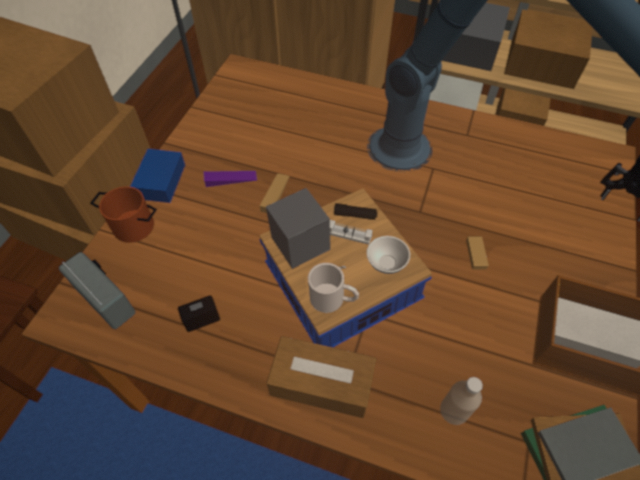

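View pics/a_top.png

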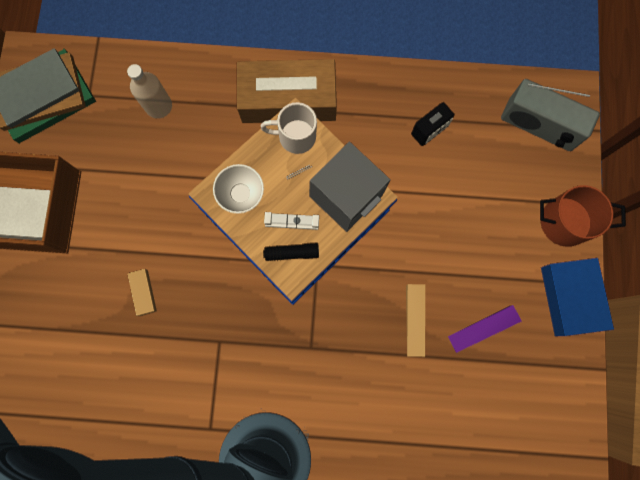

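The pale bar at top (416,320) is the wedge candidate. The purple one at (485,328) is excluded, and the small pale block at (141,292) should be the offcut. I'll enlarge these and the level, and measure.

Run:
```python
from h import *
d=pickle.load(open("a.pkl","rb")); T=d["top"]; S=d["scene"]
f=T["frame"]
a=cv2.resize(f[270:370,390:540],None,fx=5,fy=5,interpolation=cv2.INTER_CUBIC)
b=cv2.resize(f[200:240,255:330],None,fx=8,fy=8,interpolation=cv2.INTER_CUBIC)
cc=cv2.resize(S["frame"][165:215,255:300],None,fx=6,fy=6,interpolation=cv2.INTER_CUBIC)
cv2.imwrite("pics/c1.png",a);cv2.imwrite("pics/c2.png",b);cv2.imwrite("pics/c3.png",cc)
hsv=cv2.cvtColor(f,cv2.COLOR_BGR2HSV)
print("wedge hsv",hsv[320,416],"deck",hsv[320,380],"offcut",hsv[292,141])
for v in range(284,360,6): print(v,hsv[v,416],pt(T,416,v).round(4))
for u in range(402,432,3): print(u,hsv[320,u],pt(T,u,320).round(4))
```

```text
wedge hsv [ 17 137 192] deck [ 13 173 121] offcut [ 17 140 189]
284 [ 16 152 170] [ 0.4036 -0.3081  0.0334]
290 [ 17 138 192] [ 0.3906 -0.3094  0.0283]
296 [ 18 139 191] [ 0.3774 -0.3105  0.0248]
302 [ 18 139 191] [ 0.3641 -0.3115  0.0223]
308 [ 18 138 192] [ 0.3507 -0.3122  0.021 ]
314 [ 17 137 192] [ 0.3373 -0.3127  0.0211]
320 [ 17 137 192] [ 0.324  -0.3136  0.0193]
326 [ 17 137 192] [ 0.3109 -0.315   0.0139]
332 [ 18 138 191] [ 0.2977 -0.316   0.0107]
338 [ 17 138 191] [ 0.2844 -0.3168  0.0092]
344 [ 18 139 191] [ 0.2712 -0.3178  0.0059]
350 [ 18 139 191] [ 0.2579 -0.3184  0.0059]
356 [ 16 150 143] [ 0.2447 -0.3192  0.0046]
402 [ 13 171 116] [ 0.3227 -0.2846 -0.0005]
405 [ 13 172 113] [ 0.3231 -0.2913  0.0009]
408 [ 18 138 189] [ 0.3228 -0.2959  0.0168]
411 [ 18 137 192] [ 0.3236 -0.3033  0.0123]
414 [ 18 137 192] [ 0.3238 -0.3093  0.0177]
417 [ 17 137 192] [ 0.3244 -0.3165  0.0147]
420 [ 17 138 192] [ 0.3249 -0.3232  0.0154]
423 [ 18 138 190] [ 0.3251 -0.3292  0.0201]
426 [ 13 169 131] [ 0.3265 -0.339   0.0023]
429 [ 13 174 129] [ 0.3269 -0.3454  0.0045]
```

View pics/c1.png

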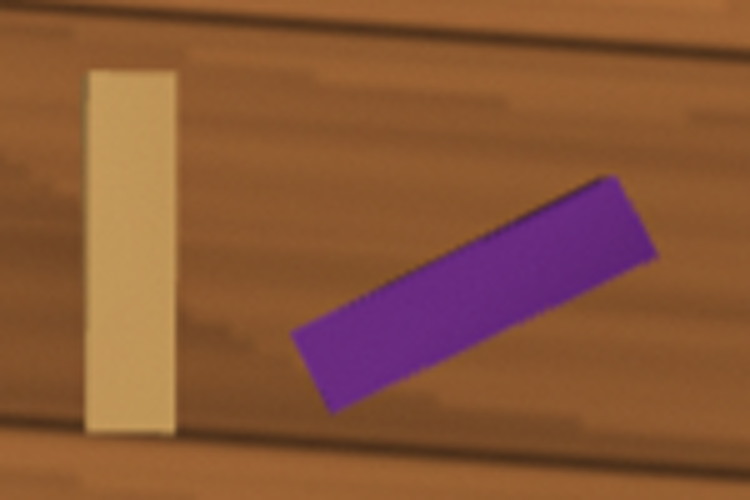

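View pics/c2.png

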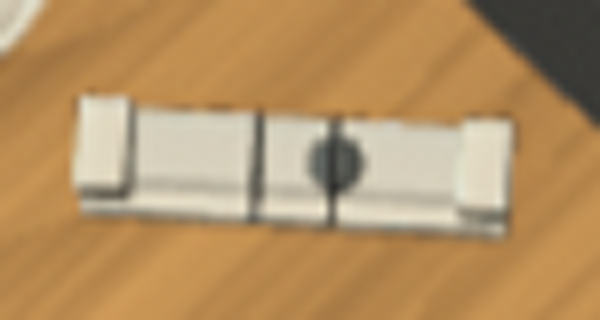

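View pics/c3.png

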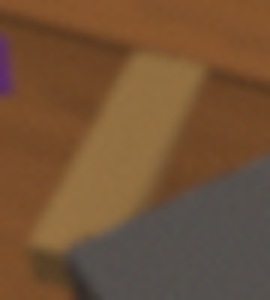

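Crop c1: the pale bar has its thick end (z≈0.03) at the top, near (416,284), and its thin end at (416,356). c3 shows the thick far end in scene. It is about 160 mm long, so it is the wedge; purple is excluded. In c2 the ball sits on the right-hand mark, so the right corner is low, which agrees with the medicine box standing there. Next I'll measure the crate and the wedge.

Run:
```python
from h import *
d=pickle.load(open("a.pkl","rb")); T=d["top"]; S=d["scene"]
f=T["frame"]
cv2.imwrite("pics/c4.png",cv2.resize(f[90:320,180:410],None,fx=2.6,fy=2.6,interpolation=cv2.INTER_CUBIC))
cv2.imwrite("pics/c5.png",cv2.resize(S["frame"][170:350,230:450],None,fx=3.4,fy=3.3,interpolation=cv2.INTER_CUBIC))
# wedge contours
for n,c,roi in (("top",T,(395,270,440,370)),("scene",S,(250,165,300,225))):
    h=cv2.cvtColor(c["frame"],cv2.COLOR_BGR2HSV); m=((h[...,0]>=15)&(h[...,0]<=20)&(h[...,1]<160)&(h[...,2]>120)).astype(np.uint8)
    x0,y0,x1,y1=roi; mm=np.zeros_like(m); mm[y0:y1,x0:x1]=m[y0:y1,x0:x1]
    cs,_=cv2.findContours(mm,cv2.RETR_EXTERNAL,cv2.CHAIN_APPROX_NONE); cs=max(cs,key=cv2.contourArea)
    r=cv2.minAreaRect(cs); print(n,r,cv2.boxPoints(r).round(1).tolist())
    if n=="top":
        for p in cv2.boxPoints(r):
            z=0.029 if p[1]<320 else 0.002
            print(p.round(1),ray(c,*p,z).round(4))
# board depth plane
z=np.median(S["z_map"][0:1]);
for u,v in((200,195),(294,285),(385,200),(260,160),(240,230),(330,240),(300,150)): print(u,v,pt(T,u,v).round(4), f[v,u])
```

```text
top ((415.5, 319.9999694824219), (18.999996185302734, 71.99998474121094), 0.0) [[406.0, 356.0], [406.0, 284.0], [425.0, 284.0], [425.0, 356.0]]
[406. 356.] [ 0.2431 -0.297   0.002 ]
[406. 284.] [ 0.4024 -0.2861  0.029 ]
[425. 284.] [ 0.4055 -0.3291  0.029 ]
[425. 356.] [ 0.2462 -0.3398  0.002 ]
scene ((274.5748596191406, 190.59117126464844), (13.931833267211914, 39.29828643798828), 28.810794830322266) [[259.0, 204.5], [277.8999938964844, 170.0], [290.1000061035156, 176.6999969482422], [271.20001220703125, 211.1999969482422]]
200 195 [0.5438 0.1723 0.1579] [ 70 123 168]
294 285 [ 0.3701 -0.0403  0.1506] [ 84 146 196]
385 200 [ 0.5642 -0.2177  0.1477] [ 70 127 173]
260 160 [0.6313 0.0544 0.153 ] [ 70 122 168]
240 230 [0.4758 0.0813 0.1549] [ 79 138 189]
330 240 [ 0.4703 -0.1074  0.1444] [ 80 141 190]
300 150 [ 0.6536 -0.0304  0.1718] [67 78 87]
```

View pics/c4.png

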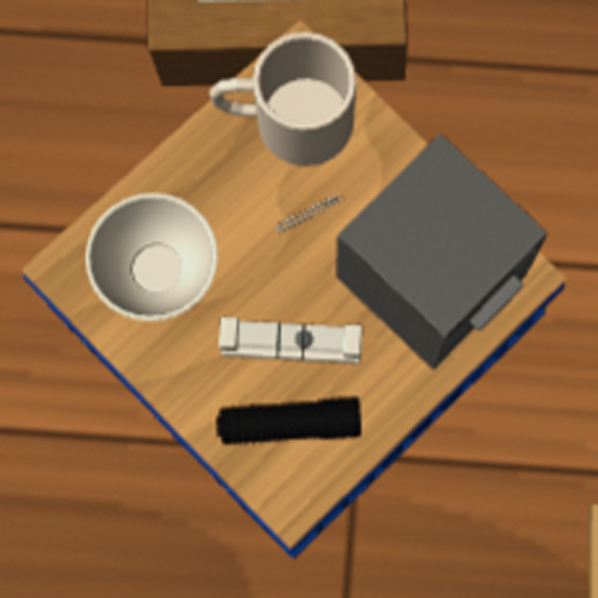

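View pics/c5.png

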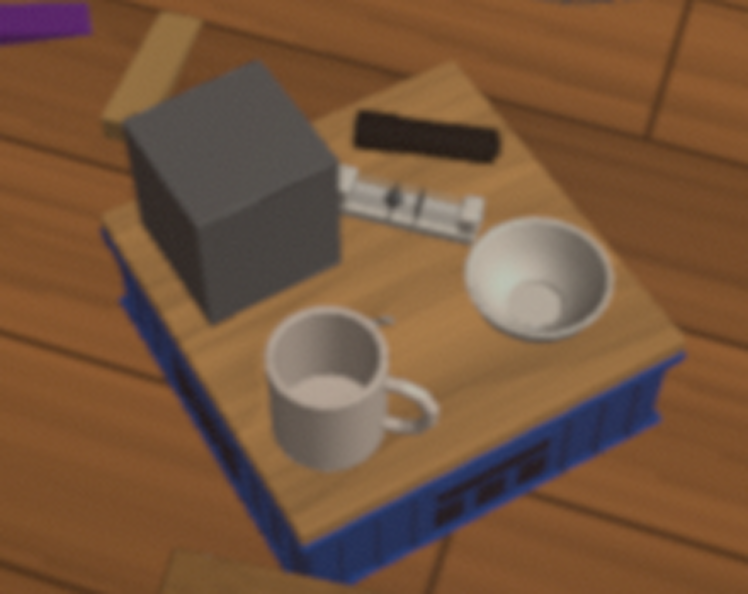

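Run:
```python
from h import *
d=pickle.load(open("a.pkl","rb")); T=d["top"];S=d["scene"]
def go(c,P):
    zs=dict(left=.1555,near=.15,right=.1445,far=.15)
    C={k:ray(c,*p,zs[k]) for k,p in P.items()}
    for k in C: print(k,C[k].round(4))
    if 'far' in C:
        m=sum(C.values())/4; print("mid",m.round(4)); 
        dx=C['far']-C['near'];dy=C['left']-C['right'];print("lens",np.linalg.norm(dx),np.linalg.norm(dy),"angles",np.arctan2(dx[1],dx[0]),np.arctan2(-dy[0],dy[1]))
go(T,dict(left=(189.2,195.4),near=(292.3,300.8),right=(397.3,199.2),far=(296.2,98.5)))
go(S,dict(near=(230+455/3.4,170+62/3.3),left=(230+685/3.4,170+352/3.3),right=(230+101/3.4,170+217/3.3),far=(230+302/3.4,170+545/3.3)))
q=read_state()
from scipy.spatial.transform import Rotation as Ro
print(Ro.from_quat(q['tcp_rot']).as_matrix().round(3))
# ball/marks in top
b0=(255,200)
for u,v in((257/8+255,165/8+200),(333/8+255,172/8+200),(335/8+255,163/8+200)): print(ray(T,u,v,.172).round(4))
```

```text
left [0.5419 0.1955 0.1555]
near [ 0.3378 -0.0395  0.15  ]
right [ 0.5687 -0.2441  0.1445]
far [ 0.7786 -0.011   0.15  ]
mid [ 0.5567 -0.0248  0.15  ]
lens 0.4417085762335818 0.4405364771393594 angles 0.0645516951577878 0.060991557090902475
near [ 0.3422 -0.0328  0.15  ]
left [0.5579 0.2012 0.1555]
right [ 0.5784 -0.2404  0.1445]
far [ 0.7885 -0.0052  0.15  ]
mid [ 0.5668 -0.0193  0.15  ]
lens 0.4471636413659581 0.4421738698680488 angles 0.061797174851656776 0.04650290202048227
[[ 0.412  0.911 -0.001]
 [ 0.911 -0.412 -0.002]
 [-0.002  0.    -1.   ]]
[ 0.4994 -0.0163  0.172 ]
[ 0.499 -0.036  0.172]
[ 0.5014 -0.0363  0.172 ]
```

Run:
```python
from h import *
d=pickle.load(open("a.pkl","rb")); T=d["top"];S=d["scene"]
print("base proj",proj(T,[0,0,0]),proj(S,[0,0,0]))
for X in ([.2431,-.297,.002],[.2462,-.3398,.002],[.4024,-.2861,.029],[.4055,-.3291,.029],[.5687,-.2441,.1445],[.3378,-.0395,.15],[.7786,-.011,.15],[.5419,.1955,.1555]): print(X,proj(S,X).round(1))
img=S["frame"].copy()
big=cv2.resize(img[165:350,230:450],None,fx=3.2,fy=3.2,interpolation=cv2.INTER_CUBIC)
for X in ([.2431,-.297,.002],[.2462,-.3398,.002],[.4024,-.2861,.029],[.4055,-.3291,.029],[.5687,-.2441,.1445],[.3378,-.0395,.15],[.7786,-.011,.15],[.5419,.1955,.1555]):
    p=(proj(S,X)-[230,165]+.5)*3.2; cv2.circle(big,tuple(int(round(a)) for a in p),3,(0,0,255),-1)
cv2.imwrite("pics/c6.png",big)
```

```text
base proj [264.86251426 459.86398684] [399.13168926 146.86324201]
[0.2431, -0.297, 0.002] [289.6 175.4]
[0.2462, -0.3398, 0.002] [276.7 172.7]
[0.4024, -0.2861, 0.029] [272.9 208.2]
[0.4055, -0.3291, 0.029] [259.1 205.1]
[0.5687, -0.2441, 0.1445] [259.9 232.5]
[0.3378, -0.0395, 0.15] [362. 187.]
[0.7786, -0.011, 0.15] [317.9 330.5]
[0.5419, 0.1955, 0.1555] [430.6 270.6]
```

View pics/c6.png

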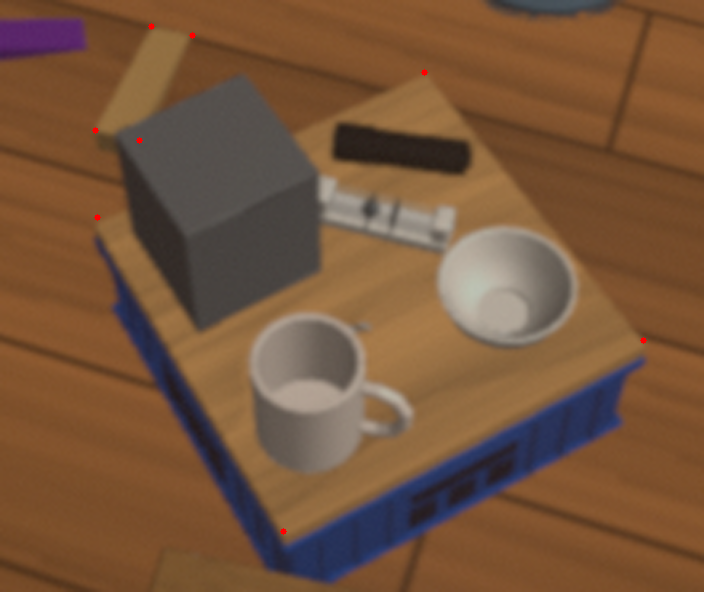

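Top-view crate: middle (0.557,-0.025), yaw 0.063, diagonals 441/442 mm against 444 expected. Scene agrees to within the board-edge ambiguity. Wedge grip point: (0.379,-0.309). I'll write a helper that turns world targets into rows.

```bash
cat >> h.py <<'E'
from scipy.spatial.transform import Rotation as Ro
def plan(pos,yaw=None,n=5):
    """print total tool-frame shift (cm) and turn (rotvec) from the measured pose to pos with tool straight down, tool-x at yaw(deg)"""
    s=read_state(); R=Ro.from_quat(s['tcp_rot']); M=R.as_matrix()
    y0=np.degrees(np.arctan2(M[1,0],M[0,0])); yaw=y0 if yaw is None else yaw
    a=np.radians(yaw); D=np.array([[np.cos(a),np.sin(a),0],[np.sin(a),-np.cos(a),0],[0,0,-1]])
    w=(R.inv()*Ro.from_matrix(D)).as_rotvec(); d=np.array(pos)-s['position']; sh=M.T@d*100
    print("t %.2f pos"%s['t'],s['position'].round(4),"yaw %.1f"%y0,"F",s['contact_force'].round(1),"gap %.3f"%s['finger_gap'])
    print("turn",w.round(3),"shift cm",sh.round(2),"rows by dist %.1f by turn %.1f"%(np.linalg.norm(d)/.05,np.linalg.norm(w)/.15))
E
python3 - <<'E'
from h import *
plan([.40,.38,.42],65.7); plan([.43,.33,.42],80)
E
```

```text
t 0.10 pos [0.2676 0.5916 0.3026] yaw 65.7 F [ 0.4  0.7 -0.4] gap 1.004
turn [ 0.     0.002 -0.001] shift cm [-13.85  20.78 -11.71] rows by dist 5.5 by turn 0.0
t 0.10 pos [0.2676 0.5916 0.3026] yaw 65.7 F [ 0.4  0.7 -0.4] gap 1.004
turn [-0.     0.002 -0.25 ] shift cm [-17.17  25.58 -11.7 ] rows by dist 6.6 by turn 1.7
```

apply_moves(targets=[[[0,0,0,-2.5,3.5,-2.4,8.5],[0,0,0,-5,7,-4.8,8.5],[0,0,0,-7.5,10.5,-7.2,8.5],[0,0,0,-10,14,-9.6,8.5],[0,0,0,-12,17.5,-11.7,8.5]]])

```text
t: 0.6
position: [0.3785, 0.4086, 0.4217]
tcp_rot: [0.84, 0.542, -0.0, 0.0]
contact_force: [1.2, 0.9, 0.2]
finger_gap: 0.991
```

Run:
```python
from h import *
plan([.45,.18,.42],93.9); plan([.46,.0,.42],93.9)
```

```text
t 0.60 pos [0.3785 0.4086 0.4217] yaw 65.6 F [1.2 0.9 0.2] gap 0.991
turn [-0.     0.    -0.493] shift cm [-17.88  15.94   0.17] rows by dist 4.8 by turn 3.3
t 0.60 pos [0.3785 0.4086 0.4217] yaw 65.6 F [1.2 0.9 0.2] gap 0.991
turn [-0.     0.    -0.493] shift cm [-33.86  24.28   0.18] rows by dist 8.3 by turn 3.3
```

apply_moves(targets=[[[0,0,-0.1,-3.5,3.2,0,8.5],[0,0,-0.2,-7.1,6.4,0,8.5],[0,0,-0.3,-10.7,9.6,0,8.5],[0,0,-0.4,-14.3,12.8,0,8.5],[0,0,-0.5,-17.9,16,0,8.5]]])

```text
t: 1.1
position: [0.4498, 0.1796, 0.4204]
tcp_rot: [0.678, 0.735, -0.0, -0.0]
contact_force: [0.3, 0.5, 0.1]
finger_gap: 0.995
```

Run:
```python
from h import *
plan([.46,-.04,.42],93.9)
```

```text
t 1.10 pos [0.4498 0.1796 0.4204] yaw 94.5 F [0.3 0.5 0.1] gap 0.995
turn [-0.001  0.     0.011] shift cm [-21.97  -0.73   0.04] rows by dist 4.4 by turn 0.1
```

apply_moves(targets=[[[0,0,0.01,-4.4,-0.2,0,8.5],[0,0,0.01,-8.8,-0.4,0,8.5],[0,0,0.01,-13.2,-0.6,0,8.5],[0,0,0.01,-17.6,-0.7,0,8.5],[0,0,0.01,-22,-0.7,0,8.5]]])

```text
t: 1.6
position: [0.4588, -0.0401, 0.4205]
tcp_rot: [0.684, 0.73, 0.0, -0.0]
contact_force: [1.5, -0.7, 0.3]
finger_gap: 0.996
```

Run:
```python
from h import *
plan([.379,-.28,.42],93.9)
```

```text
t 1.60 pos [ 0.4588 -0.0401  0.4205] yaw 93.7 F [ 1.5 -0.7  0.3] gap 0.996
turn [-0.    -0.001 -0.003] shift cm [-23.42  -9.52   0.04] rows by dist 5.1 by turn 0.0
```

apply_moves(targets=[[[0,0,0,-4.5,-1.8,0,8.5],[0,0,0,-9,-3.6,0,8.5],[0,0,0,-13.5,-5.4,0,8.5],[0,0,0,-18,-7.2,0,8.5],[0,0,0,-22.5,-9,0,8.5]]])

```text
t: 2.1
position: [0.3829, -0.2702, 0.4205]
tcp_rot: [0.684, 0.73, 0.001, -0.0]
contact_force: [1.7, -0.7, 0.6]
finger_gap: 0.993
```

Run:
```python
from h import *
plan([.379,-.309,.22],93.9);plan([.379,-.309,.077],93.9)
```

```text
t 2.10 pos [ 0.3829 -0.2702  0.4205] yaw 93.7 F [ 1.7 -0.7  0.6] gap 0.993
turn [ 0.    -0.001 -0.003] shift cm [-3.87 -0.65 20.05] rows by dist 4.1 by turn 0.0
t 2.10 pos [ 0.3829 -0.2702  0.4205] yaw 93.7 F [ 1.7 -0.7  0.6] gap 0.993
turn [ 0.    -0.001 -0.003] shift cm [-3.88 -0.65 34.35] rows by dist 6.9 by turn 0.0
```

apply_moves(targets=[[[0,0,0,-2,-0.4,3,8.5],[0,0,0,-3.9,-0.6,7,8.5],[0,0,0,-3.9,-0.6,12,8.5],[0,0,0,-3.9,-0.6,17,8.5],[0,0,0,-3.9,-0.6,21,8.5]]])

```text
t: 2.6
position: [0.3797, -0.3071, 0.208]
tcp_rot: [0.684, 0.73, -0.001, -0.001]
contact_force: [0.2, 0.4, 0.4]
finger_gap: 0.994
```

Run:
```python
from h import *
plan([.379,-.309,.077],93.9)
T=capture("top");cv2.imwrite("pics/b1.png",cv2.resize(T["frame"][230:400,330:560],None,fx=3,fy=3))
```

```text
t 2.60 pos [ 0.3797 -0.3071  0.208 ] yaw 93.7 F [0.2 0.4 0.4] gap 0.994
turn [-0.003 -0.001 -0.003] shift cm [-0.2  -0.05 13.1 ] rows by dist 2.6 by turn 0.0
```

View pics/b1.png

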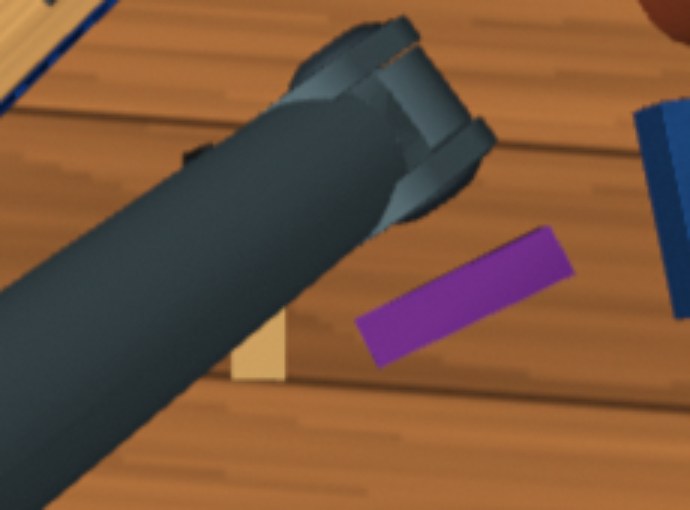

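apply_moves(targets=[[[0,0,0,-0.2,0,3.5,8.5],[0,0,0,-0.2,0,7,8.5],[0,0,0,-0.2,0,10,8.5],[0,0,0,-0.2,0,12.4,8.5],[0,0,0,-0.2,0,13.1,8.5]]])

```text
t: 3.15
position: [0.3803, -0.3087, 0.0785]
tcp_rot: [0.683, 0.73, -0.0, -0.002]
contact_force: [-0.9, 0.3, 1.0]
finger_gap: 0.995
```

apply_moves(targets=[[[0,0,0,0,0,0,8.5],[0,0,0,0,0,0,5.5],[0,0,0,0,0,0,4.5],[0,0,0,0,0,0,3.0],[0,0,0,0,0,0,2.0]]])

```text
t: 3.65
position: [0.3821, -0.3106, 0.0813]
tcp_rot: [0.684, 0.73, 0.001, 0.001]
contact_force: [0.1, 0.4, 6.5]
finger_gap: 0.449
```

Run:
```python
from h import *
plan([.379,-.309,.077],93.9)
S=capture("scene");cv2.imwrite("pics/b2.png",cv2.resize(S["frame"][120:240,230:390],None,fx=4.5,fy=4.5,interpolation=cv2.INTER_CUBIC))
```

```text
t 3.65 pos [ 0.3821 -0.3106  0.0813] yaw 93.7 F [0.1 0.4 6.5] gap 0.449
turn [ 0.003  0.001 -0.003] shift cm [ 0.18 -0.3   0.43] rows by dist 0.1 by turn 0.0
```

View pics/b2.png

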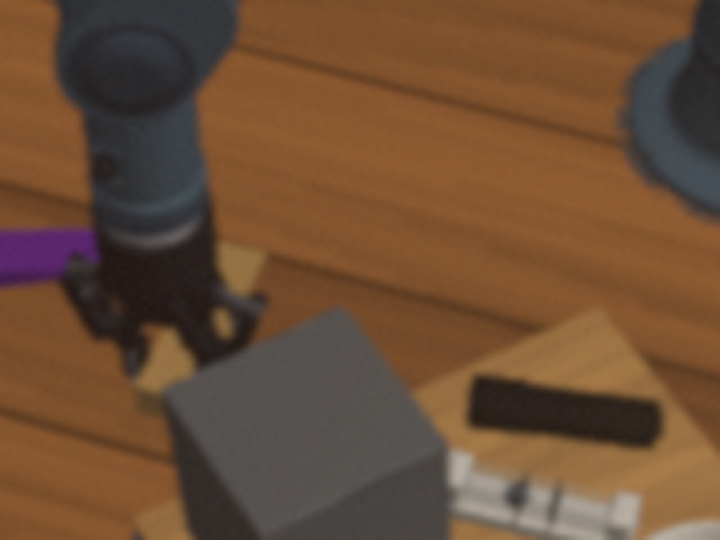

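apply_moves(targets=[[[0,0,0,0,0,0,2.0],[0,0,0,0,0,-0.5,2.0],[0,0,0,0,0,-2,2.0],[0,0,0,0,0,-4,2.0],[0,0,0,0,0,-6,2.0]]])

```text
t: 4.2
position: [0.3805, -0.3095, 0.1405]
tcp_rot: [0.684, 0.73, -0.0, -0.001]
contact_force: [0.4, 0.2, -0.8]
finger_gap: 0.452
```

Run:
```python
from h import *
d=grab("b3"); S=d["scene"];T=d["top"]
plan([.42,-.394,.14],60)
cv2.imwrite("pics/b3.png",np.vstack([cv2.resize(S["frame"][130:220,230:390],None,fx=4.,fy=4,interpolation=cv2.INTER_CUBIC)[:300],cv2.resize(T["frame"][270:360,380:540],None,fx=4,fy=3.3,interpolation=cv2.INTER_CUBIC)]))
```

```text
t 4.30 pos [ 0.3823 -0.311   0.1421] yaw 93.7 F [ 0.2 -0.3 -1.5] gap 0.453
turn [0.005 0.001 0.589] shift cm [-8.53  3.22  0.25] rows by dist 1.8 by turn 3.9
```

View pics/b3.png

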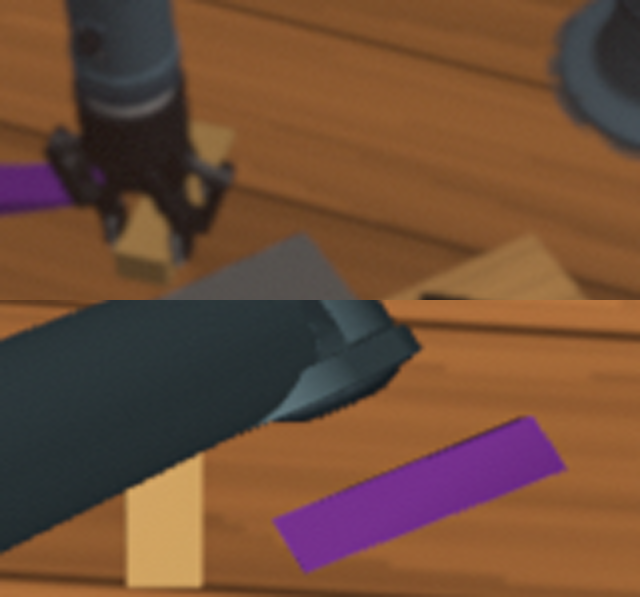

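Held (gap 0.45, lifted with the wedge; thin end shifted, not tilted). Next I carry it outboard of the crate while turning 90°.

Run:
```python
from h import *
d=pickle.load(open("a.pkl","rb")); print("black box",ray(d["top"],412,140,0).round(3),ray(d["top"],430,145,0).round(3))
plan([.44,-.43,.14],58)
```

```text
black box [ 0.757 -0.289  0.   ] [ 0.748 -0.333  0.   ]
t 4.30 pos [ 0.3823 -0.311   0.1421] yaw 93.7 F [ 0.2 -0.3 -1.5] gap 0.453
turn [0.005 0.001 0.624] shift cm [-12.25   4.98   0.27] rows by dist 2.6 by turn 4.2
```

apply_moves(targets=[[[0,0,0.12,-2.4,1,0,2],[0,0,0.24,-4.8,2,0,2],[0,0,0.36,-7.2,3,0,2],[0,0,0.48,-9.8,4,0,2],[0,0,0.6,-12.2,5,0,2]]])

```text
t: 4.8
position: [0.439, -0.4287, 0.1386]
tcp_rot: [0.87, 0.493, -0.0, -0.001]
contact_force: [-0.2, 0.5, -0.4]
finger_gap: 0.452
```

Run:
```python
from h import *
plan([.53,-.45,.14],27)
```

```text
t 4.80 pos [ 0.439  -0.4287  0.1386] yaw 59.1 F [-0.2  0.5 -0.4] gap 0.452
turn [-0.002  0.     0.56 ] shift cm [ 2.85  8.91 -0.15] rows by dist 1.9 by turn 3.7
```

apply_moves(targets=[[[0,0,0.11,0.6,1.8,0,2],[0,0,0.22,1.2,3.6,0,2],[0,0,0.33,1.7,5.4,0,2],[0,0,0.44,2.3,7.2,0,2],[0,0,0.56,2.9,8.9,0,2]]])

```text
t: 5.3
position: [0.5307, -0.4482, 0.1382]
tcp_rot: [0.972, 0.234, -0.0, -0.001]
contact_force: [-0.2, -0.3, -1.1]
finger_gap: 0.455
```

Run:
```python
from h import *
plan([.583,-.43,.14],3.4)
```

```text
t 5.30 pos [ 0.5307 -0.4482  0.1382] yaw 27.0 F [-0.2 -0.3 -1.1] gap 0.455
turn [-0.002  0.001  0.412] shift cm [ 5.49  0.76 -0.19] rows by dist 1.1 by turn 2.7
```

apply_moves(targets=[[[0,0,0.1,1.4,0.2,0,2],[0,0,0.2,2.8,0.4,0,2],[0,0,0.3,4.2,0.6,0,2],[0,0,0.41,5.5,0.8,1,2],[0,0,0.41,5.5,0.8,2,2]]])

```text
t: 5.8
position: [0.5854, -0.4283, 0.1177]
tcp_rot: [0.999, 0.035, 0.0, -0.001]
contact_force: [0.4, -0.3, -1.4]
finger_gap: 0.454
```

Run:
```python
from h import *
d=grab("b4"); S=d["scene"];T=d["top"]
plan([.58,-.40,.09],3.4)
cv2.imwrite("pics/b4.png",np.hstack([cv2.resize(S["frame"][150:300,180:330],None,fx=2.6,fy=2.6,interpolation=cv2.INTER_CUBIC),cv2.resize(T["frame"][130:280,370:520],None,fx=2.6,fy=2.6,interpolation=cv2.INTER_CUBIC)]))
```

```text
t 5.90 pos [ 0.5815 -0.429   0.1162] yaw 4.0 F [ 0.   0.6 -1.5] gap 0.451
turn [-0.004  0.004  0.01 ] shift cm [ 0.06 -2.89  2.63] rows by dist 0.8 by turn 0.1
```

View pics/b4.png

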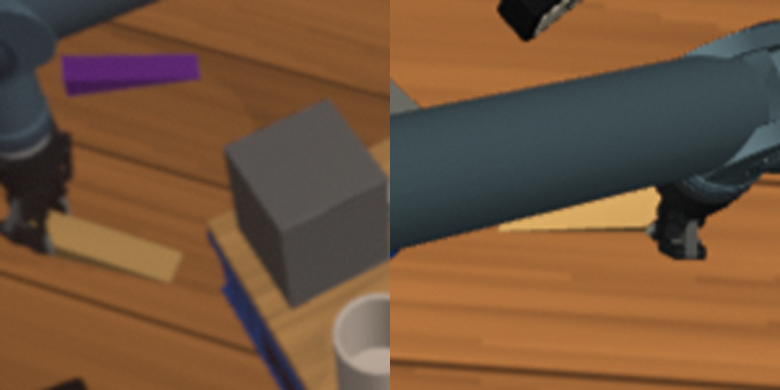

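apply_moves(targets=[[[0,0,0.01,0,-0.7,0.8,2],[0,0,0.01,0,-1.4,1.6,2],[0,0,0.01,0,-2,2.4,2],[0,0,0.01,0,-2.6,3,2],[0,0,0.01,0,-2.9,3.3,2]]])

```text
t: 6.4
position: [0.5807, -0.4001, 0.0857]
tcp_rot: [1.0, 0.028, -0.0, -0.001]
contact_force: [0.0, 1.5, -0.6]
finger_gap: 0.451
```

Run:
```python
from h import *
plan([.58,-.40,.08],3.6)
```

```text
t 6.40 pos [ 0.5807 -0.4001  0.0857] yaw 3.3 F [ 0.   1.5 -0.6] gap 0.451
turn [-0.002  0.001 -0.006] shift cm [-0.07 -0.01  0.57] rows by dist 0.1 by turn 0.0
```

apply_moves(targets=[[[0,0,0,0,0,0.1,2],[0,0,0,0,0,0.2,2],[0,0,0,0,0,0.3,2],[0,0,0,0,0,0.4,2],[0,0,0,0,0,0.4,2]]])

```text
t: 6.9
position: [0.5807, -0.402, 0.083]
tcp_rot: [1.0, 0.028, 0.0, 0.0]
contact_force: [0.2, 1.0, -0.8]
finger_gap: 0.451
```

Run:
```python
from h import *
plan([.58,-.40,.08],3.6)
d=grab("b5"); S=d["scene"]
cv2.imwrite("pics/b5.png",cv2.resize(S["frame"][190:300,180:330],None,fx=5,fy=5,interpolation=cv2.INTER_CUBIC))
plan([.58,-.40,.08],3.6)
```

```text
t 6.90 pos [ 0.5807 -0.402   0.083 ] yaw 3.2 F [ 0.2  1.  -0.8] gap 0.451
turn [ 0.     0.    -0.007] shift cm [-0.06 -0.21  0.3 ] rows by dist 0.1 by turn 0.0
t 7.00 pos [ 0.5808 -0.4019  0.083 ] yaw 3.2 F [-0.4 -0.9 -0.4] gap 0.452
turn [ 0.    -0.    -0.007] shift cm [-0.07 -0.2   0.3 ] rows by dist 0.1 by turn 0.0
```

View pics/b5.png

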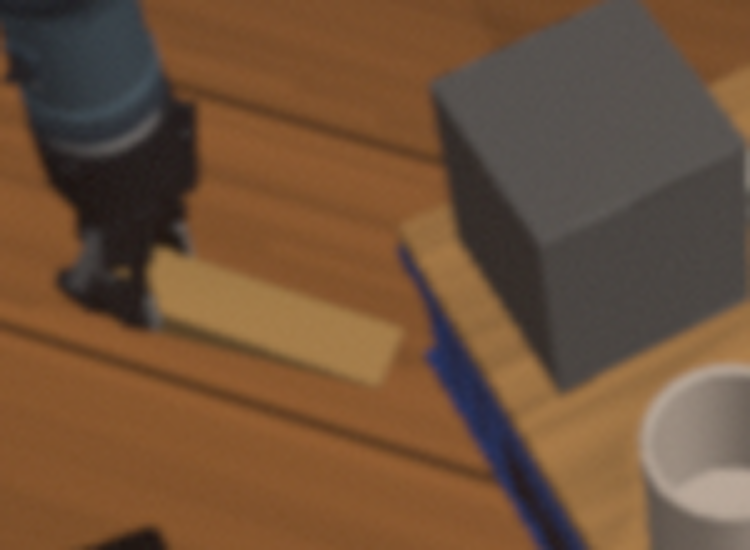

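Run:
```python
from h import *
S=pickle.load(open("b5.pkl","rb"))["scene"]
A=ray(S,180+405/5,190+330/5,.002);B=ray(S,180+380/5,190+387/5,.002);print(A,B,(A+B)/2,np.linalg.norm(A-B))
print(proj(S,[.5707-.0,-.2464,.144]),proj(S,[.5707,-.2464,.02]), "foot",proj(S,[.568,-.207,.005]))
m=np.array([.557,-.025]);u=np.array([.063,-.998]);v=np.array([.998,.063])
for P in(A,B): print("s",(P[:2]-m)@u,"lat",(P[:2]-m)@v)
```

```text
[ 0.55411408 -0.2620591   0.002     ] [ 0.59361063 -0.26022779  0.002     ] [ 0.57386235 -0.26114345  0.002     ] 0.03953898023251849
[258.7625815  232.92382834] [263.20979556 258.80072538] foot [277.09898437 264.88660655]
s 0.23640317030977073 lat -0.017814872750100613
s 0.23706380668658406 lat 0.02171805412698829
```

apply_moves(targets=[[[0,0,0,-0.1,0,0.05,2],[0,0,0,-0.1,0,0.1,2],[0,0,0,-0.1,0,0.15,2],[0,0,0,-0.1,0,0.2,2],[0,0,0,-0.1,0,0.2,2]]])

```text
t: 7.5
position: [0.5797, -0.4019, 0.0815]
tcp_rot: [1.0, 0.028, -0.0, -0.0]
contact_force: [-1.0, 1.3, 4.1]
finger_gap: 0.45
```

Run:
```python
from h import *
plan([.58,-.40,.08],3.6)
```

```text
t 7.50 pos [ 0.5797 -0.4019  0.0815] yaw 3.2 F [-1.   1.3  4.1] gap 0.450
turn [-0.     0.    -0.007] shift cm [ 0.04 -0.18  0.15] rows by dist 0.0 by turn 0.0
```

apply_moves(targets=[[[0,0,0,0,-0.4,-0.03,2],[0,0,0,0,-0.8,-0.03,2],[0,0,0,0,-1.2,-0.03,2],[0,0,0,0,-1.6,-0.03,2],[0,0,0,0,-1.9,-0.03,2]]])

```text
t: 8.0
position: [0.579, -0.3827, 0.0815]
tcp_rot: [1.0, 0.028, 0.0, 0.001]
contact_force: [0.3, -2.1, 2.4]
finger_gap: 0.453
```

apply_moves(targets=[[[0,0,0,0,-0.1,0,2],[0,0,0,0,-0.2,0,2],[0,0,0,0,-0.3,0,2],[0,0,0,0,-0.4,0,2],[0,0,0,0,-0.5,0,2]]])

```text
t: 8.5
position: [0.5785, -0.3783, 0.0815]
tcp_rot: [1.0, 0.028, 0.0, 0.0]
contact_force: [-0.3, -1.7, 3.6]
finger_gap: 0.451
```

apply_moves(targets=[[[0,0,0,0,-0.1,0,2],[0,0,0,0,-0.2,0,2],[0,0,0,0,-0.3,0,2],[0,0,0,0,-0.4,0,2],[0,0,0,0,-0.5,0,2]]])

```text
t: 9.0
position: [0.5782, -0.3731, 0.0815]
tcp_rot: [1.0, 0.028, 0.0, 0.0]
contact_force: [-0.1, -2.6, 3.5]
finger_gap: 0.453
```

apply_moves(targets=[[[0,0,0,0,-0.1,0,2],[0,0,0,0,-0.2,0,2],[0,0,0,0,-0.3,0,2],[0,0,0,0,-0.4,0,2],[0,0,0,0,-0.5,0,2]]])

```text
t: 9.5
position: [0.578, -0.3681, 0.0815]
tcp_rot: [1.0, 0.028, 0.0, 0.0]
contact_force: [-0.2, -2.9, 5.7]
finger_gap: 0.452
```

apply_moves(targets=[[[0,0,0,0,-0.1,0,2],[0,0,0,0,-0.2,0,2],[0,0,0,0,-0.3,0,2],[0,0,0,0,-0.4,0,2],[0,0,0,0,-0.5,0,2]]])

```text
t: 10.0
position: [0.5777, -0.3631, 0.0815]
tcp_rot: [1.0, 0.028, 0.0, 0.0]
contact_force: [0.3, -2.2, 4.3]
finger_gap: 0.449
```

apply_moves(targets=[[[0,0,0,0,-0.08,0,2],[0,0,0,0,-0.16,0,2],[0,0,0,0,-0.24,0,2],[0,0,0,0,-0.32,0,2],[0,0,0,0,-0.4,0,2]]])

```text
t: 10.5
position: [0.5775, -0.3591, 0.0815]
tcp_rot: [1.0, 0.028, 0.0, 0.0]
contact_force: [1.2, -5.2, 4.7]
finger_gap: 0.452
```

apply_moves(targets=[[[0,0,0,0,-0.08,0,2],[0,0,0,0,-0.16,0,2],[0,0,0,0,-0.24,0,2],[0,0,0,0,-0.32,0,2],[0,0,0,0,-0.4,0,2]]])

```text
t: 11.0
position: [0.5772, -0.3552, 0.0815]
tcp_rot: [1.0, 0.028, 0.0, 0.0]
contact_force: [0.2, -5.3, 6.8]
finger_gap: 0.455
```

```bash
cat >> h.py <<'E'
def look(n):
    d=grab(n); S=d["scene"];T=d["top"]
    cv2.imwrite(f"pics/{n}.png",np.vstack([cv2.resize(S["frame"][210:250,315:385],None,fx=10,fy=7,interpolation=cv2.INTER_CUBIC),cv2.resize(S["frame"][190:290,190:350],None,fx=4.375,fy=3.1,interpolation=cv2.INTER_CUBIC)]))
E
python3 - <<'E'
from h import *
look("d1");plan([.58,-.40,.08],3.6)
E
```

```text
t 11.10 pos [ 0.5772 -0.3551  0.0815] yaw 3.2 F [-1.1 -3.4  5.2] gap 0.453
turn [ 0.001 -0.    -0.007] shift cm [0.02 4.5  0.15] rows by dist 0.9 by turn 0.0
```

View pics/d1.png

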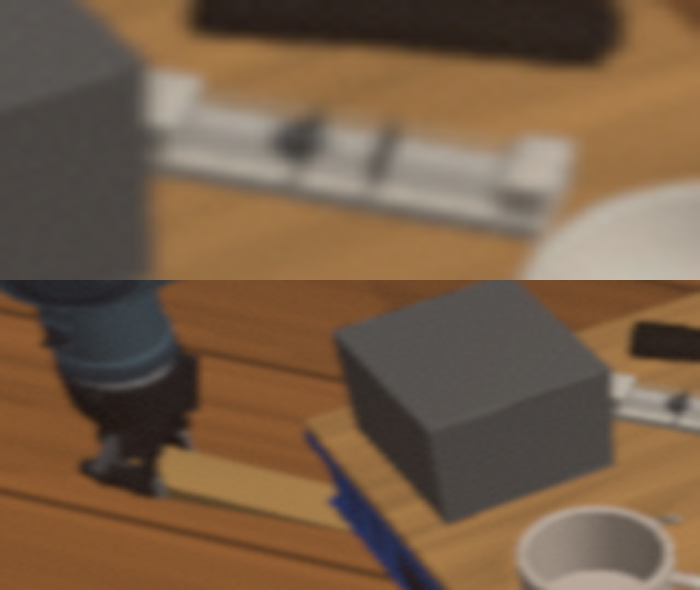

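View pics/d1_top.png

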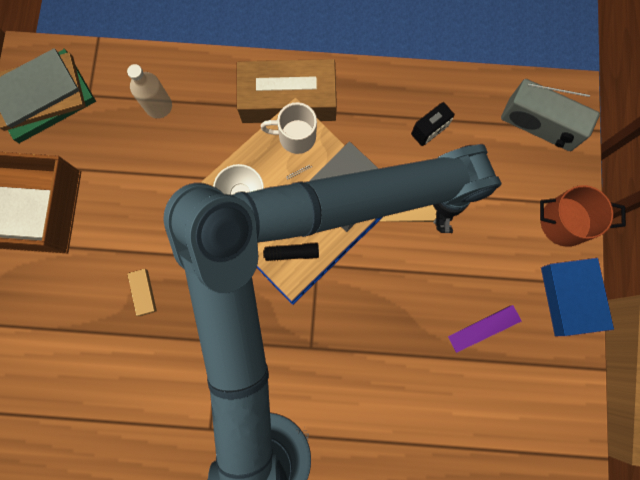

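Scene: the ball is still by the right-hand mark, and the push force has just risen from 2 to 5 N, so the foot is being met. I'll keep easing it in.

apply_moves(targets=[[[0,0,0,0,-0.08,0,2],[0,0,0,0,-0.16,0,2],[0,0,0,0,-0.24,0,2],[0,0,0,0,-0.32,0,2],[0,0,0,0,-0.4,0,2]]])

```text
t: 11.6
position: [0.577, -0.3511, 0.0815]
tcp_rot: [1.0, 0.028, 0.0, 0.0]
contact_force: [-0.4, -3.6, 5.4]
finger_gap: 0.449
```

apply_moves(targets=[[[0,0,0,0,-0.08,0,2],[0,0,0,0,-0.16,0,2],[0,0,0,0,-0.24,0,2],[0,0,0,0,-0.32,0,2],[0,0,0,0,-0.4,0,2]]])

```text
t: 12.1
position: [0.5768, -0.3472, 0.0815]
tcp_rot: [1.0, 0.028, 0.0, 0.0]
contact_force: [0.4, -4.3, 5.0]
finger_gap: 0.453
```

```bash
cat >> h.py <<'E'
def prof(name):
    S=pickle.load(open(name+".pkl","rb"))["scene"]; g=255-cv2.cvtColor(S["frame"],cv2.COLOR_BGR2GRAY).astype(float)
    big=cv2.resize(g[205:255,310:390],None,fx=8,fy=8,interpolation=cv2.INTER_CUBIC)
    return big
E
python3 - <<'E'
from h import *
look("d2");plan([.58,-.40,.08],3.6)
E
```

```text
t 12.20 pos [ 0.5768 -0.3471  0.0815] yaw 3.2 F [-0.4 -3.6  5.1] gap 0.451
turn [ 0.001 -0.    -0.007] shift cm [0.02 5.3  0.15] rows by dist 1.1 by turn 0.0
```

View pics/d2.png

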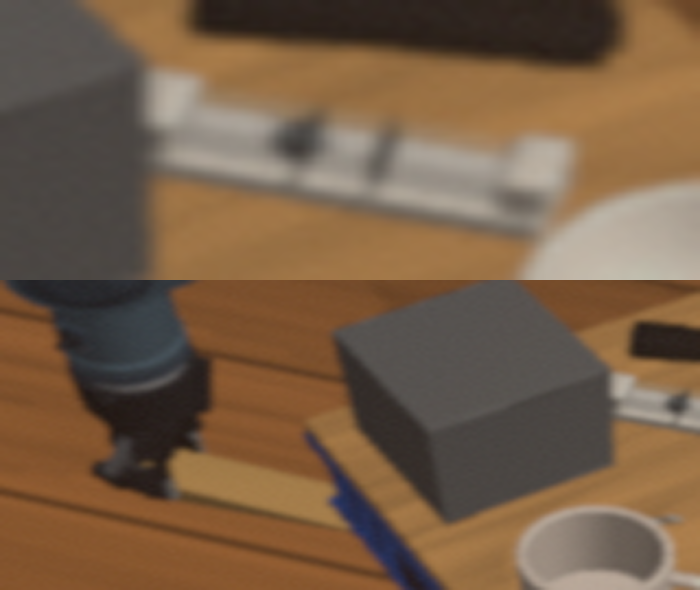

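apply_moves(targets=[[[0,0,0,0,-0.08,-0.02,2],[0,0,0,0,-0.16,-0.02,2],[0,0,0,0,-0.24,-0.02,2],[0,0,0,0,-0.32,-0.02,2],[0,0,0,0,-0.4,-0.02,2]]])

```text
t: 12.7
position: [0.5766, -0.3429, 0.0814]
tcp_rot: [1.0, 0.028, 0.0, 0.0]
contact_force: [0.7, -2.9, 5.4]
finger_gap: 0.452
```

apply_moves(targets=[[[0,0,0,0,-0.08,0,2],[0,0,0,0,-0.16,0,2],[0,0,0,0,-0.24,0,2],[0,0,0,0,-0.32,0,2],[0,0,0,0,-0.4,0,2]]])

```text
t: 13.2
position: [0.5762, -0.3402, 0.0815]
tcp_rot: [1.0, 0.028, 0.0, 0.002]
contact_force: [1.4, -7.3, 2.2]
finger_gap: 0.451
```

Run:
```python
from h import *
look("d3");plan([.58,-.40,.08],3.6)
```

```text
t 13.30 pos [ 0.5762 -0.3402  0.0815] yaw 3.2 F [ 1.  -5.4  2.7] gap 0.452
turn [ 0.003 -0.    -0.008] shift cm [0.05 6.   0.17] rows by dist 1.2 by turn 0.1
```

View pics/d3.png

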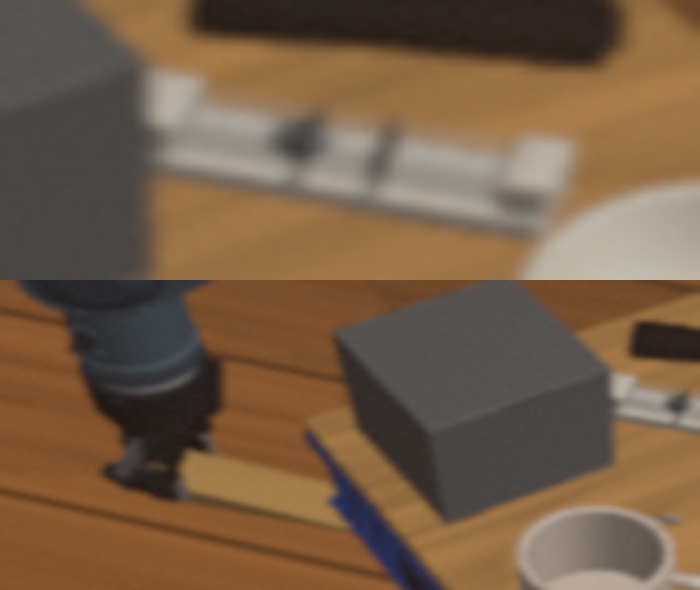

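apply_moves(targets=[[[0,0,0,0,-0.06,0,2],[0,0,0,0,-0.12,0,2],[0,0,0,0,-0.18,0,2],[0,0,0,0,-0.24,0,2],[0,0,0,0,-0.3,0,2]]])

```text
t: 13.8
position: [0.5757, -0.3393, 0.0818]
tcp_rot: [1.0, 0.027, 0.001, 0.004]
contact_force: [1.5, -10.5, 1.6]
finger_gap: 0.453
```

apply_moves(targets=[[[0,0,0,0,-0.06,0,2],[0,0,0,0,-0.12,0,2],[0,0,0,0,-0.18,0,2],[0,0,0,0,-0.24,0,2],[0,0,0,0,-0.3,0,2]]])

```text
t: 14.3
position: [0.575, -0.3364, 0.0817]
tcp_rot: [1.0, 0.027, 0.0, 0.004]
contact_force: [1.1, -9.5, 1.3]
finger_gap: 0.451
```

Run:
```python
from h import *
look("d4");plan([.58,-.40,.08],3.6)
```

```text
t 14.40 pos [ 0.575  -0.3362  0.0817] yaw 3.1 F [ 0.8 -8.6  0.9] gap 0.452
turn [ 0.007  0.    -0.009] shift cm [0.15 6.4  0.21] rows by dist 1.3 by turn 0.1
```

View pics/d4.png

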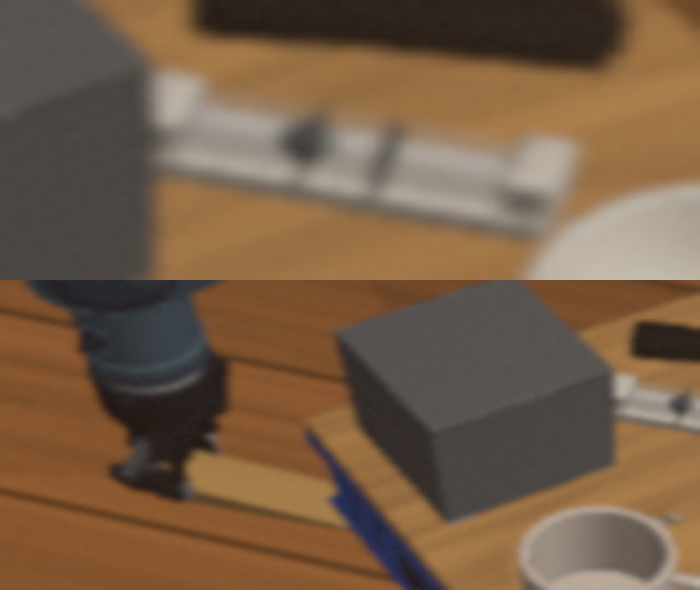

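apply_moves(targets=[[[0,0,0,0,-0.06,0,2],[0,0,0,0,-0.12,0,2],[0,0,0,0,-0.18,0,2],[0,0,0,0,-0.24,0,2],[0,0,0,0,-0.3,0,2]]])

```text
t: 14.9
position: [0.5746, -0.333, 0.0815]
tcp_rot: [1.0, 0.027, -0.0, 0.003]
contact_force: [0.4, -8.8, 0.6]
finger_gap: 0.451
```

apply_moves(targets=[[[0,0,0,0,-0.06,0,2],[0,0,0,0,-0.12,0,2],[0,0,0,0,-0.18,0,2],[0,0,0,0,-0.24,0,2],[0,0,0,0,-0.3,0,2]]])

```text
t: 15.4
position: [0.5744, -0.3299, 0.0815]
tcp_rot: [1.0, 0.027, -0.0, 0.003]
contact_force: [-0.4, -9.8, 0.8]
finger_gap: 0.455
```

apply_moves(targets=[[[0,0,0,0,-0.06,0,2],[0,0,0,0,-0.12,0,2],[0,0,0,0,-0.18,0,2],[0,0,0,0,-0.24,0,2],[0,0,0,0,-0.3,0,2]]])

```text
t: 15.9
position: [0.5742, -0.327, 0.0815]
tcp_rot: [1.0, 0.027, -0.0, 0.003]
contact_force: [0.0, -8.6, 2.3]
finger_gap: 0.452
```

Run:
```python
from h import *
look("d5");plan([.58,-.40,.08],3.6)
```

```text
t 16.00 pos [ 0.5742 -0.3268  0.0815] yaw 3.1 F [-0.3 -8.4  1.6] gap 0.452
turn [ 0.006  0.001 -0.009] shift cm [0.19 7.34 0.19] rows by dist 1.5 by turn 0.1
```

View pics/d5.png

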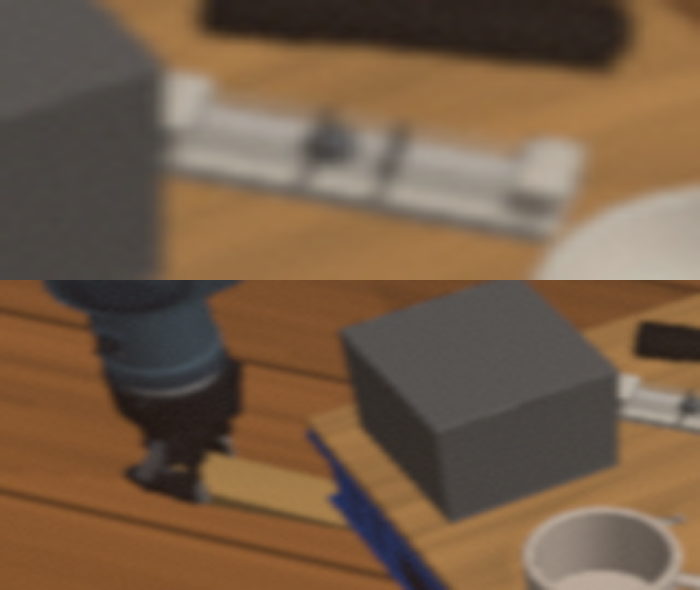

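apply_moves(targets=[[[0,0,0,0,-0.06,0,2],[0,0,0,0,-0.12,0,2],[0,0,0,0,-0.18,0,2],[0,0,0,0,-0.24,0,2],[0,0,0,0,-0.3,0,2]]])

```text
t: 16.5
position: [0.574, -0.324, 0.0815]
tcp_rot: [1.0, 0.027, -0.0, 0.003]
contact_force: [-0.3, -8.6, 2.4]
finger_gap: 0.451
```

apply_moves(targets=[[[0,0,0,0,-0.06,0,2],[0,0,0,0,-0.12,0,2],[0,0,0,0,-0.18,0,2],[0,0,0,0,-0.24,0,2],[0,0,0,0,-0.3,0,2]]])

```text
t: 17.0
position: [0.5738, -0.321, 0.0815]
tcp_rot: [1.0, 0.027, -0.0, 0.003]
contact_force: [-0.4, -8.5, 2.3]
finger_gap: 0.452
```

apply_moves(targets=[[[0,0,0,0,-0.06,0,2],[0,0,0,0,-0.12,0,2],[0,0,0,0,-0.18,0,2],[0,0,0,0,-0.24,0,2],[0,0,0,0,-0.3,0,2]]])

```text
t: 17.5
position: [0.5736, -0.318, 0.0815]
tcp_rot: [1.0, 0.027, -0.0, 0.003]
contact_force: [-0.1, -7.5, 2.2]
finger_gap: 0.458
```

Run:
```python
from h import *
look("d6");plan([.58,-.40,.08],3.6)
```

```text
t 17.60 pos [ 0.5736 -0.3178  0.0815] yaw 3.1 F [-0.5 -8.5  2.3] gap 0.451
turn [ 0.006  0.001 -0.009] shift cm [0.2  8.24 0.2 ] rows by dist 1.6 by turn 0.1
```

View pics/d6.png

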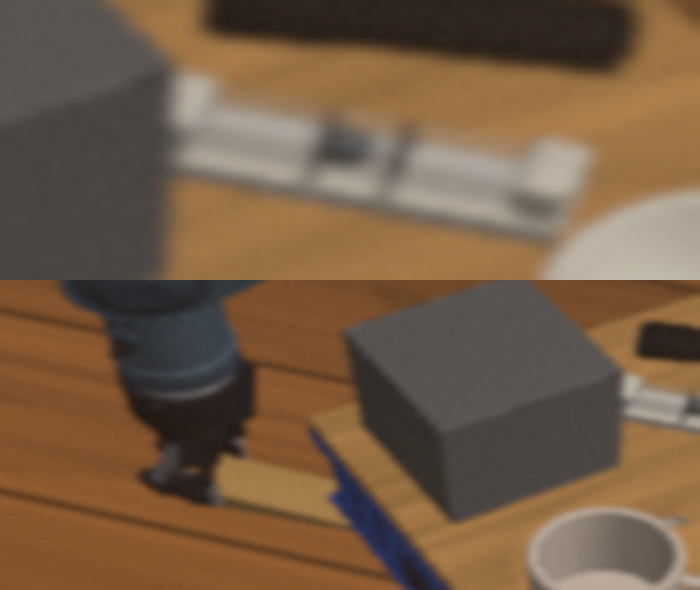

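apply_moves(targets=[[[0,0,0,0,-0.06,0,2],[0,0,0,0,-0.12,0,2],[0,0,0,0,-0.18,0,2],[0,0,0,0,-0.24,0,2],[0,0,0,0,-0.3,0,2]]])

```text
t: 18.1
position: [0.5734, -0.315, 0.0815]
tcp_rot: [1.0, 0.027, -0.0, 0.003]
contact_force: [0.0, -9.0, 1.6]
finger_gap: 0.453
```

apply_moves(targets=[[[0,0,0,0,-0.06,0,2],[0,0,0,0,-0.12,0,2],[0,0,0,0,-0.18,0,2],[0,0,0,0,-0.24,0,2],[0,0,0,0,-0.3,0,2]]])

```text
t: 18.6
position: [0.5732, -0.312, 0.0815]
tcp_rot: [1.0, 0.027, -0.0, 0.003]
contact_force: [0.4, -9.0, 1.5]
finger_gap: 0.45
```

Run:
```python
from h import *
look("d7");plan([.58,-.40,.08],3.6)
ims=[]
for n in("a","d5","d6","d7"):
    S=pickle.load(open(n+".pkl","rb"))["scene"]["frame"]
    ims.append(cv2.resize(S[220:241,330:375],None,fx=16,fy=7,interpolation=cv2.INTER_CUBIC))
cv2.imwrite("pics/e1.png",np.vstack(ims))
```

```text
t 18.70 pos [ 0.5733 -0.3118  0.0815] yaw 3.1 F [ 0.1 -8.8  2.3] gap 0.451
turn [ 0.006  0.001 -0.009] shift cm [0.2  8.84 0.2 ] rows by dist 1.8 by turn 0.1
```

View pics/e1.png

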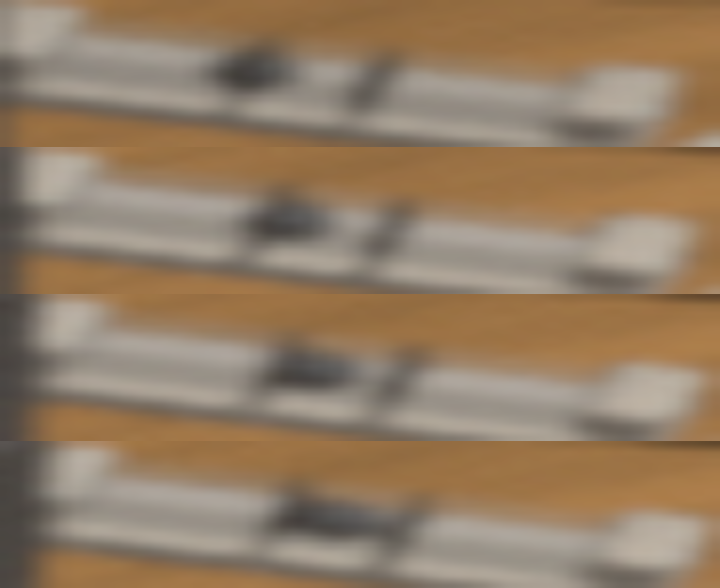

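```bash
cat >> h.py <<'E'
from scipy.ndimage import map_coordinates
from scipy.optimize import least_squares
def line(name,off):
    f=pickle.load(open(name+".pkl","rb"))["scene"]["frame"]; g=cv2.cvtColor(f,cv2.COLOR_BGR2GRAY).astype(float)
    a=np.arange(0,24,.25); p=np.zeros_like(a); bs=np.linspace(-1.5,1.5,7)
    x0,y0=339+off[0],228.6+off[1]
    for b in bs: p+=map_coordinates(g,[y0+.223*a+b,x0+a-.243*b],order=1)
    return a,p/len(bs)
def fitball(names,offs):
    D=[line(n,o) for n,o in zip(names,offs)]
    N=len(names); G=lambda x,w:np.exp(-.5*(x/w)**2)
    def mod(th,i):
        sep,wm,am,wb,ab=th[:5]; x1,xb,b0,b1=th[5+4*i:9+4*i]; a=D[i][0]
        return b0+b1*(a-12)-am*(G(a-x1,wm)+G(a-x1-sep,wm))-ab*G(a-xb,wb)
    th=[7.5,.8,50,2,70]
    for i in range(N): th+=[5,8,170,0]
    r=least_squares(lambda t:np.concatenate([mod(t,i)-D[i][1] for i in range(N)]),th,loss='soft_l1',f_scale=5)
    print("shape",r.x[:5].round(2),"rms",np.sqrt(np.mean(r.fun**2)).round(2))
    for i,n in enumerate(names):
        x1,xb=r.x[5+4*i:7+4*i]; m=x1+r.x[0]/2; print(n,"x1 %.2f xb %.2f ball offset mm (neg=right corner) %.2f"%(x1,xb,(xb-m)*20/r.x[0]))
E
python3 - <<'E'
from h import *
for n in("a","d5","d7"):
    a,p=line(n,(0,0)); print(n,p[::2].round(0).astype(int).tolist())
ns=["a","d1","d3","d4","d5","d6","d7"]; fitball(ns,[(0,0)]*7)
E
```

```text
a [149, 149, 149, 148, 146, 141, 132, 120, 105, 91, 79, 73, 71, 74, 80, 89, 100, 112, 124, 135, 144, 147, 148, 143, 136, 124, 110, 102, 102, 112, 126, 138, 146, 149, 151, 151, 151, 152, 152, 152, 152, 152, 151, 152, 152, 152, 152, 151]
d5 [155, 154, 154, 154, 154, 155, 155, 154, 153, 148, 140, 127, 112, 97, 84, 79, 78, 80, 85, 91, 99, 110, 122, 133, 142, 144, 140, 130, 118, 111, 110, 119, 132, 144, 153, 156, 158, 158, 158, 159, 158, 158, 158, 159, 159, 160, 160, 159]
d7 [155, 155, 155, 155, 156, 156, 156, 156, 156, 156, 155, 153, 149, 141, 129, 112, 95, 83, 76, 76, 78, 80, 82, 84, 86, 89, 93, 96, 98, 98, 97, 100, 108, 121, 136, 148, 155, 158, 160, 160, 159, 159, 159, 160, 160, 160, 160, 160]
shape [ 6.93  1.3  48.22  1.67 64.45] rms 4.05
a x1 7.00 xb 5.22 ball offset mm (neg=right corner) -15.13
d1 x1 6.68 xb 4.43 ball offset mm (neg=right corner) -16.47
d3 x1 6.73 xb 4.46 ball offset mm (neg=right corner) -16.55
d4 x1 7.18 xb 5.10 ball offset mm (neg=right corner) -16.00
d5 x1 7.47 xb 8.98 ball offset mm (neg=right corner) -5.65
d6 x1 8.19 xb 10.61 ball offset mm (neg=right corner) -3.00
d7 x1 8.46 xb 11.54 ball offset mm (neg=right corner) -1.13
```

Between marks but still slightly right. I'll let it settle for a second, holding still, and look again.

apply_moves(targets=[[[0,0,0,0,0,0,2],[0,0,0,0,0,0,2],[0,0,0,0,0,0,2],[0,0,0,0,0,0,2],[0,0,0,0,0,0,2]]])

```text
t: 19.2
position: [0.5733, -0.3118, 0.0815]
tcp_rot: [1.0, 0.027, -0.0, 0.003]
contact_force: [0.3, -7.8, 1.8]
finger_gap: 0.455
```

apply_moves(targets=[[[0,0,0,0,0,0,2],[0,0,0,0,0,0,2],[0,0,0,0,0,0,2],[0,0,0,0,0,0,2],[0,0,0,0,0,0,2]]])

```text
t: 19.7
position: [0.5733, -0.3118, 0.0815]
tcp_rot: [1.0, 0.027, -0.0, 0.003]
contact_force: [-0.8, -8.6, 1.6]
finger_gap: 0.456
```

Run:
```python
from h import *
look("d8");plan([.58,-.40,.08],3.6)
fitball(["d5","d6","d7","d8"],[(0,0)]*4)
```

```text
t 19.80 pos [ 0.5733 -0.3118  0.0815] yaw 3.1 F [ 0.2 -8.7  1.6] gap 0.452
turn [ 0.006  0.001 -0.009] shift cm [0.2  8.84 0.2 ] rows by dist 1.8 by turn 0.1
shape [ 4.800e+00  1.850e+00  7.335e+01 -1.000e-02  7.079e+01] rms 11.58
d5 x1 7.99 xb 8.63 ball offset mm (neg=right corner) -7.34
d6 x1 9.05 xb 14.86 ball offset mm (neg=right corner) 14.25
d7 x1 9.45 xb 19.86 ball offset mm (neg=right corner) 33.38
d8 x1 9.48 xb 21.72 ball offset mm (neg=right corner) 41.02
```

View pics/d8.png

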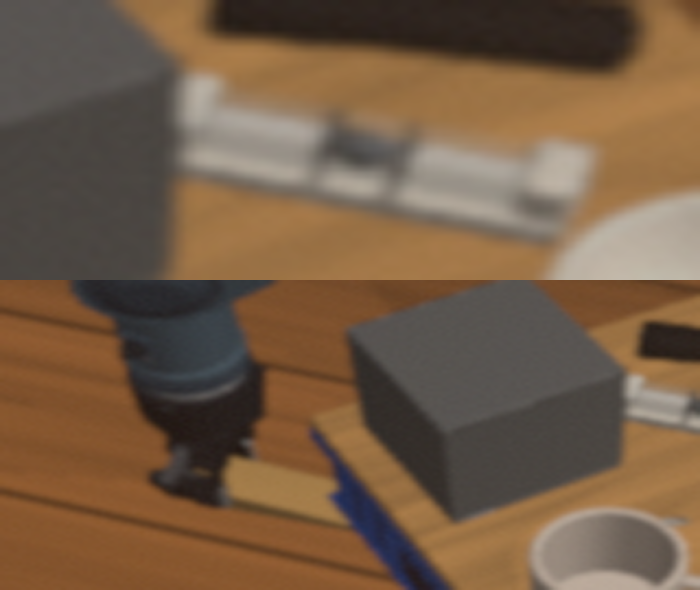

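View pics/d8_top.png

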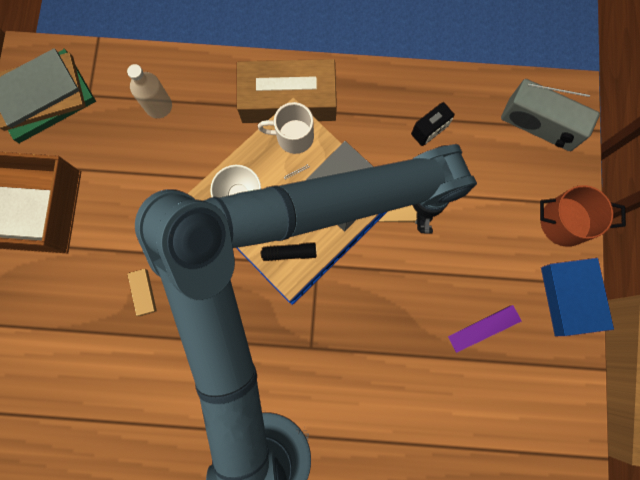

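```bash
cat > fb.py <<'E'
from h import *
def sepcalc():
    S=pickle.load(open("a.pkl","rb"))["scene"]; m=np.array([.5,-.0262,.17]); u=np.array([-.063,.998,0])*.01
    return (proj(S,m+u)-proj(S,m-u))
def fit2(names,sep):
    D=[line(n,(0,0)) for n in names]; N=len(names); G=lambda x,w:np.exp(-.5*(x/w)**2)
    def mod(th,i):
        wm,am,wb,ab=th[:4]; x1,xb,b0,b1=th[4+4*i:8+4*i]; a=D[i][0]
        return b0+b1*(a-12)-am*(G(a-x1,wm)+G(a-x1-sep,wm))-ab*G(a-xb,wb)
    th=[.85,45,1.7,70];lo=[.4,25,1.2,40];hi=[1.4,90,2.6,100]
    x2g=[]
    for i in range(N):
        a,p=D[i]; 
        # right mark guess: rightmost crossing below 125
        k=np.where(p<125)[0].max(); x2=a[k]-1; th+=[x2-sep,x2-sep+3,155,0]; lo+=[x2-sep-1.2,x2-sep-1.5,140,-2]; hi+=[x2-sep+1.2,x2+1.5,180,2]
    r=least_squares(lambda t:np.concatenate([mod(t,i)-D[i][1] for i in range(N)]),th,bounds=(lo,hi))
    print("shape",r.x[:4].round(2),"rms",np.sqrt(np.mean(r.fun**2)).round(2))
    for i,n in enumerate(names):
        x1,xb=r.x[4+4*i:6+4*i]; print(n,"x1 %.2f xb %.2f offset mm %.2f rms %.1f"%(x1,xb,(xb-x1-sep/2)*20/sep,np.sqrt(np.mean((mod(r.x,i)-D[i][1])**2))))
if __name__=="__main__":
    import sys
    s=sepcalc(); print("sep",s); fit2(sys.argv[1:],s[0])
E
python3 fb.py a d1 d4 d5 d6 d7 d8
python3 - <<'E'
from h import *
print(line("d8",(0,0))[1][::2].round(0).astype(int).tolist())
E
```

```text
sep [7.67404176 1.76051817]
shape [ 1.26 40.76  2.26 64.38] rms 5.11
a x1 6.06 xb 5.96 offset mm -10.24 rms 6.0
d1 x1 6.01 xb 4.73 offset mm -13.34 rms 4.3
d4 x1 6.44 xb 5.51 offset mm -12.40 rms 4.6
d5 x1 7.21 xb 9.00 offset mm -5.34 rms 4.9
d6 x1 8.04 xb 10.65 offset mm -3.22 rms 3.2
d7 x1 8.24 xb 11.58 offset mm -1.32 rms 6.1
d8 x1 8.19 xb 11.73 offset mm -0.78 rms 6.0
[154, 154, 154, 155, 155, 156, 156, 156, 155, 155, 155, 153, 149, 141, 129, 114, 99, 89, 83, 82, 81, 81, 81, 83, 85, 87, 90, 93, 94, 95, 96, 99, 108, 121, 136, 148, 155, 158, 159, 160, 159, 159, 160, 160, 160, 160, 160, 160]
```

apply_moves(targets=[[[0,0,0,0,-0.05,0,2],[0,0,0,0,-0.1,0,2],[0,0,0,0,-0.15,0,2],[0,0,0,0,-0.2,0,2],[0,0,0,0,-0.2,0,2]]])

```text
t: 20.3
position: [0.5732, -0.3098, 0.0815]
tcp_rot: [1.0, 0.027, -0.0, 0.003]
contact_force: [0.7, -9.2, 1.8]
finger_gap: 0.447
```

apply_moves(targets=[[[0,0,0,0,0,0,2],[0,0,0,0,0,0,2],[0,0,0,0,0,0,2],[0,0,0,0,0,0,2],[0,0,0,0,0,0,2]]])

```text
t: 20.8
position: [0.5731, -0.3098, 0.0815]
tcp_rot: [1.0, 0.027, -0.0, 0.003]
contact_force: [0.2, -8.5, 2.8]
finger_gap: 0.451
```

apply_moves(targets=[[[0,0,0,0,0,0,2],[0,0,0,0,0,0,2],[0,0,0,0,0,0,2],[0,0,0,0,0,0,2],[0,0,0,0,0,0,2]]])

```text
t: 21.3
position: [0.5731, -0.3098, 0.0815]
tcp_rot: [1.0, 0.027, -0.0, 0.003]
contact_force: [0.3, -8.1, 1.3]
finger_gap: 0.448
```

```bash
python3 - <<'E'
from h import *
look("d9");plan([.58,-.40,.08],3.6)
print(line("d9",(0,0))[1][::2].round(0).astype(int).tolist())
E
python3 fb.py a d5 d6 d7 d8 d9
```

```text
t 21.40 pos [ 0.5732 -0.3098  0.0815] yaw 3.1 F [-0.9 -8.1  3. ] gap 0.449
turn [ 0.006  0.001 -0.009] shift cm [0.2  9.04 0.2 ] rows by dist 1.8 by turn 0.1
[155, 155, 155, 155, 156, 156, 156, 156, 156, 156, 155, 154, 152, 145, 135, 121, 107, 97, 93, 94, 94, 92, 88, 86, 84, 85, 86, 86, 87, 87, 88, 94, 105, 120, 135, 147, 155, 159, 160, 160, 160, 159, 159, 160, 160, 160, 159, 160]
sep [7.67404176 1.76051817]
shape [ 1.14 37.81  2.36 69.99] rms 5.11
a x1 6.05 xb 5.94 offset mm -10.29 rms 7.1
d5 x1 7.20 xb 8.92 offset mm -5.53 rms 6.0
d6 x1 8.02 xb 10.59 offset mm -3.30 rms 3.0
d7 x1 8.24 xb 11.56 offset mm -1.36 rms 4.7
d8 x1 8.19 xb 11.72 offset mm -0.81 rms 4.5
d9 x1 8.11 xb 12.13 offset mm 0.47 rms 4.3
```

View pics/d9.png

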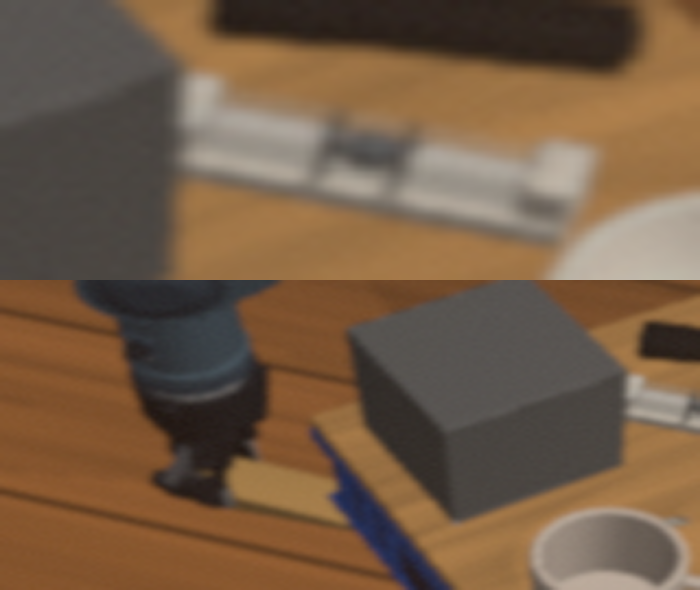

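Ball about centred (+0.5 mm or less). Before letting go, I relax the push so the fingers don't drag the wedge.

apply_moves(targets=[[[0,0,0,0,0.05,0,2],[0,0,0,0,0.1,0,2],[0,0,0,0,0.15,0,2],[0,0,0,0,0.2,0,2],[0,0,0,0,0.2,0,2]]])

```text
t: 21.9
position: [0.5732, -0.3101, 0.0814]
tcp_rot: [1.0, 0.027, -0.001, 0.001]
contact_force: [-0.8, -4.2, 6.0]
finger_gap: 0.455
```

Run:
```python
from h import *
plan([.58,-.40,.08],3.6)
```

```text
t 21.90 pos [ 0.5732 -0.3101  0.0814] yaw 3.1 F [-0.8 -4.2  6. ] gap 0.455
turn [ 0.001  0.002 -0.009] shift cm [0.19 9.01 0.16] rows by dist 1.8 by turn 0.1
```

apply_moves(targets=[[[0,0,0,0,0.05,0,2],[0,0,0,0,0.1,-0.05,2],[0,0,0,0,0.1,-0.05,2],[0,0,0,0,0.1,-0.05,4.2],[0,0,0,0,0.1,-0.05,5]]])

```text
t: 22.4
position: [0.5749, -0.3065, 0.0799]
tcp_rot: [1.0, 0.029, -0.001, -0.003]
contact_force: [0.6, 0.0, -0.6]
finger_gap: 0.585
```

apply_moves(targets=[[[0,0,0,0,0,0,5.5],[0,0,0,0,0,0,6.5],[0,0,0,0,0,0,7.5],[0,0,0,0,0,0,7.5],[0,0,0,0,0,0,7.5]]])

```text
t: 22.9
position: [0.5747, -0.3098, 0.0819]
tcp_rot: [1.0, 0.028, 0.0, -0.0]
contact_force: [0.6, -0.0, 0.1]
finger_gap: 0.88
```

```bash
python3 - <<'E'
from h import *
look("f1");plan([.58,-.33,.16],3.6)
E
python3 fb.py a d5 d6 d7 d8 d9 f1
```

```text
t 23.00 pos [ 0.5747 -0.3099  0.0819] yaw 3.2 F [-0.3 -0.  -0.5] gap 0.880
turn [-0.    -0.    -0.007] shift cm [ 0.42  2.04 -7.81] rows by dist 1.6 by turn 0.0
sep [7.67404176 1.76051817]
shape [ 1.13 37.2   2.38 71.54] rms 4.97
a x1 6.06 xb 5.93 offset mm -10.32 rms 7.4
d5 x1 7.20 xb 8.90 offset mm -5.57 rms 6.4
d6 x1 8.02 xb 10.58 offset mm -3.31 rms 3.2
d7 x1 8.24 xb 11.55 offset mm -1.37 rms 4.4
d8 x1 8.19 xb 11.71 offset mm -0.81 rms 4.1
d9 x1 8.12 xb 12.14 offset mm 0.47 rms 4.0
f1 x1 8.10 xb 12.11 offset mm 0.44 rms 3.9
```

View pics/f1.png

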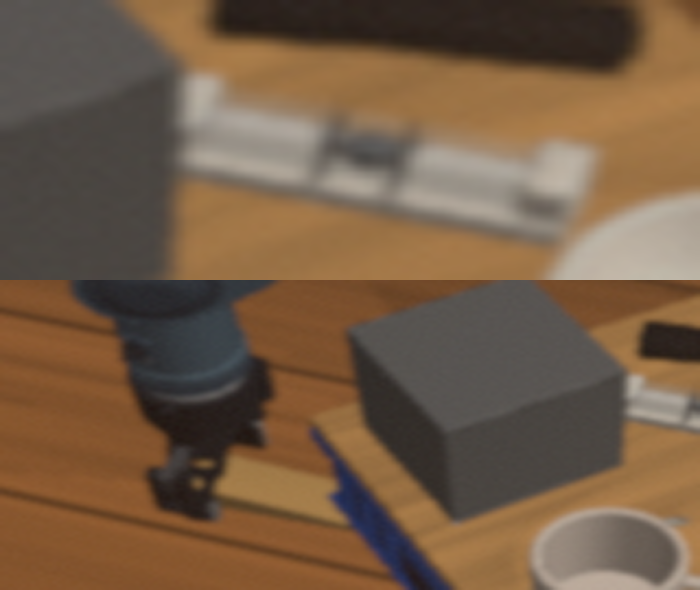

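apply_moves(targets=[[[0,0,0,0,0.2,-1,7.5],[0,0,0,0,1,-4,7.5],[0,0,0,0,2,-8,7.5],[0,0,0,0,4,-12,7.5],[0,0,0,0,6,-16,7.5]]])

```text
t: 23.5
position: [0.578, -0.3702, 0.2442]
tcp_rot: [1.0, 0.028, 0.0, 0.0]
contact_force: [0.6, 0.1, 0.3]
finger_gap: 0.88
```

Run:
```python
from h import *
plan([.38,-.48,.30],-30)
```

```text
t 23.50 pos [ 0.578  -0.3702  0.2442] yaw 3.2 F [0.6 0.1 0.3] gap 0.880
turn [ 0.   -0.    0.58] shift cm [-20.38   9.85  -5.58] rows by dist 4.7 by turn 3.9
```

apply_moves(targets=[[[0,0,0.1,-2,4,-1,7.5],[0,0,0.2,-6,6,-2,7.5],[0,0,0.3,-10.5,8,-3.5,7.5],[0,0,0.4,-15,9,-5,7.5],[0,0,0.5,-19.5,10,-5.5,7.5]]])

```text
t: 24.0
position: [0.3864, -0.4825, 0.2997]
tcp_rot: [0.975, -0.223, 0.001, 0.001]
contact_force: [-0.3, -1.0, 0.6]
finger_gap: 0.878
```

```bash
python3 - <<'E'
from h import *
look("f2"); T=pickle.load(open("f2.pkl","rb"))["top"]["frame"];A=pickle.load(open("a.pkl","rb"))["top"]["frame"]
cv2.imwrite("pics/f2c.png",np.vstack([cv2.resize(x[200:237,255:330],None,fx=8,fy=8,interpolation=cv2.INTER_CUBIC) for x in(A,T)]))
plan([.38,-.48,.30])
E
python3 fb.py a d5 d6 d7 d8 d9 f2
```

```text
t 24.10 pos [ 0.3784 -0.4845  0.2999] yaw -26.5 F [-1.  -0.3  0.1] gap 0.879
turn [ 0.004 -0.001 -0.   ] shift cm [-0.06 -0.47 -0.01] rows by dist 0.1 by turn 0.0
sep [7.67404176 1.76051817]
shape [ 1.13 37.2   2.38 71.24] rms 4.92
a x1 6.05 xb 5.94 offset mm -10.31 rms 7.4
d5 x1 7.20 xb 8.90 offset mm -5.56 rms 6.3
d6 x1 8.02 xb 10.58 offset mm -3.31 rms 3.1
d7 x1 8.24 xb 11.55 offset mm -1.37 rms 4.4
d8 x1 8.19 xb 11.71 offset mm -0.81 rms 4.2
d9 x1 8.12 xb 12.14 offset mm 0.47 rms 4.0
f2 x1 8.12 xb 12.12 offset mm 0.42 rms 3.5
```

View pics/f2c.png

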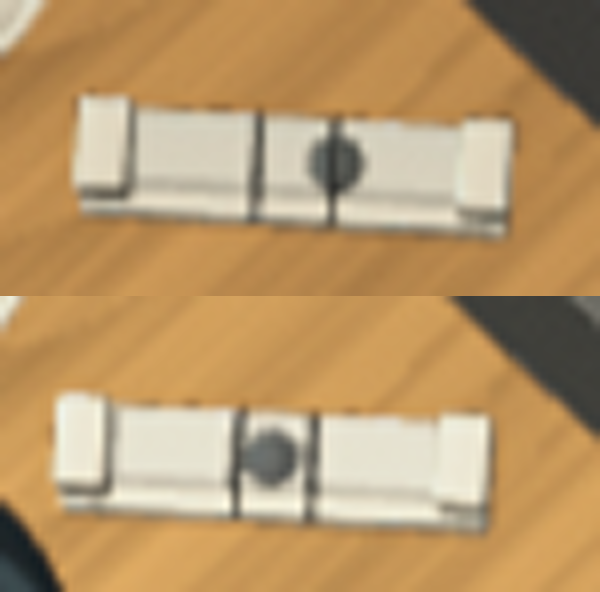

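View pics/f2_top.png

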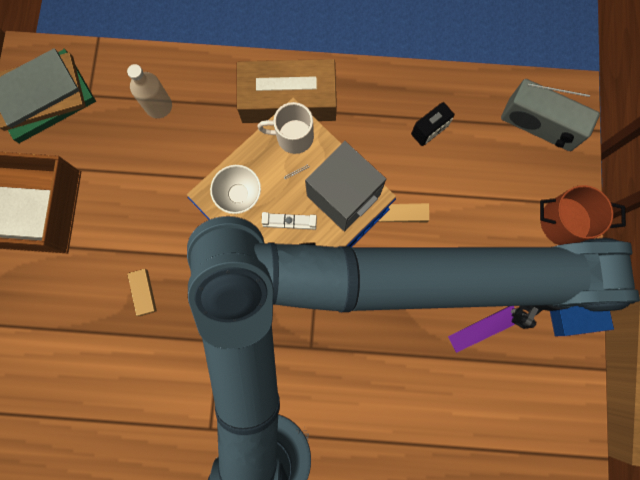

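```bash
cat > ft.py <<'E'
from h import *
import sys
def topfit(n,v0,u0,slope=.045,plot=True):
    f=pickle.load(open(n+".pkl","rb"))["top"]["frame"]; g=cv2.cvtColor(f,cv2.COLOR_BGR2GRAY).astype(float)
    a=np.arange(-9,9.01,.25); 
    def row(b): return map_coordinates(g,[v0+slope*a+b,u0+a-slope*b],order=1)
    for b in np.arange(-5,6.1,1.): print("%5.1f"%b,row(b)[::2].astype(int).tolist())
    G=lambda x,w:np.exp(-.5*(x/w)**2)
    p=np.mean([row(b) for b in np.arange(-2.,2.1,.5)],0)
    def mod(t): x1,x2,xb,am,wm,ab,wb,b0,b1=t; return b0+b1*a-am*(G(a-x1,wm)+G(a-x2,wm))-ab*G(a-xb,wb)
    r=least_squares(lambda t:mod(t)-p,[-4.7,4.7,-.4,100,.5,90,2,210,0])
    t=r.x; print(n,t.round(2),"rms",np.sqrt(np.mean(r.fun**2)),"offset mm +left %.2f"%(-(t[2]-(t[0]+t[1])/2)*20/(t[1]-t[0])))
if __name__=="__main__": topfit(sys.argv[1],float(sys.argv[2]),float(sys.argv[3]))
E
python3 ft.py f2 220.2 289.3
```

```text
-5.0 [221, 221, 223, 225, 224, 222, 176, 131, 129, 130, 172, 211, 213, 214, 213, 212, 209, 206, 209, 212, 216, 220, 218, 215, 189, 162, 129, 100, 156, 210, 216, 222, 221, 220, 219, 218, 217]
 -4.0 [225, 225, 227, 228, 227, 225, 172, 117, 125, 137, 175, 213, 203, 190, 184, 178, 170, 162, 174, 186, 200, 213, 219, 226, 199, 171, 136, 102, 157, 215, 222, 227, 227, 226, 226, 225, 225]
 -3.0 [225, 225, 226, 227, 219, 210, 162, 109, 115, 130, 154, 177, 162, 141, 131, 124, 117, 111, 117, 125, 143, 162, 183, 204, 186, 162, 137, 112, 156, 211, 222, 226, 226, 226, 225, 225, 225]
 -2.0 [225, 226, 226, 226, 216, 203, 161, 110, 112, 130, 134, 134, 126, 115, 111, 108, 104, 100, 97, 94, 100, 108, 132, 161, 154, 136, 123, 111, 152, 207, 222, 225, 226, 226, 225, 225, 225]
 -1.0 [225, 226, 226, 227, 218, 204, 163, 109, 98, 104, 108, 111, 110, 109, 109, 109, 107, 104, 99, 93, 90, 90, 110, 139, 137, 122, 114, 108, 146, 202, 222, 226, 226, 226, 225, 225, 225]
  0.0 [226, 226, 227, 227, 219, 204, 166, 112, 94, 101, 105, 108, 109, 109, 109, 108, 106, 104, 99, 92, 90, 91, 111, 144, 146, 126, 118, 117, 148, 1
[... 594 characters left out ...]
05, 205, 205]
  4.0 [213, 214, 215, 216, 213, 200, 179, 129, 103, 159, 202, 209, 212, 204, 198, 196, 194, 194, 196, 203, 208, 211, 213, 212, 201, 157, 125, 131, 144, 179, 206, 209, 212, 211, 210, 210, 210]
  5.0 [228, 229, 229, 231, 231, 228, 216, 159, 118, 174, 222, 227, 231, 230, 229, 229, 228, 229, 229, 229, 230, 231, 231, 230, 222, 178, 142, 158, 176, 204, 227, 229, 229, 228, 227, 227, 226]
  6.0 [224, 225, 226, 227, 229, 227, 221, 168, 120, 170, 217, 222, 226, 224, 223, 222, 221, 220, 219, 219, 219, 220, 220, 218, 213, 165, 122, 144, 166, 192, 215, 217, 219, 220, 223, 224, 225]
f2 [ -5.18   4.35  -0.74  81.13   0.64 142.77   3.29 235.13  -0.24] rms 7.517368256563374 offset mm +left 0.69
```

Top view: both marks visible, with the ball between them and about 0.7 mm to the left of centre; scene gives +0.4 mm. Both are inside the 1.3 mm limit. I'll wait one more second, re-check stability, then hand in.

apply_moves(targets=[[[0,0,0,0,0,0,7.5],[0,0,0,0,0,0,7.5],[0,0,0,0,0,0,7.5],[0,0,0,0,0,0,7.5],[0,0,0,0,0,0,7.5]]])

```text
t: 24.6
position: [0.39, -0.4801, 0.2966]
tcp_rot: [0.976, -0.219, -0.0, -0.0]
contact_force: [-0.1, -0.5, 0.6]
finger_gap: 0.876
```

apply_moves(targets=[[[0,0,0,0,0,0,7.5],[0,0,0,0,0,0,7.5],[0,0,0,0,0,0,7.5],[0,0,0,0,0,0,7.5],[0,0,0,0,0,0,7.5]]])

```text
t: 25.1
position: [0.3889, -0.4806, 0.2969]
tcp_rot: [0.975, -0.22, 0.0, 0.0]
contact_force: [0.4, 0.3, 0.0]
finger_gap: 0.882
```

```bash
python3 - <<'E'
from h import *
look("f3"); plan([.38,-.48,.30])
E
python3 fb.py a d5 d6 d7 d8 d9 f3|tail -1; python3 ft.py f3 220.2 289.3|tail -1
```

```text
t 25.20 pos [ 0.3889 -0.4806  0.2969] yaw -25.4 F [ 0.7  0.8 -0.1] gap 0.880
turn [-0. -0.  0.] shift cm [-0.83  0.33 -0.31] rows by dist 0.2 by turn 0.0
f3 x1 8.10 xb 12.11 offset mm 0.45 rms 3.4
  3.2700e+00  2.3501e+02 -2.0000e-01] rms 7.501362520137014 offset mm +left 0.67
```

View pics/f3_scene.png

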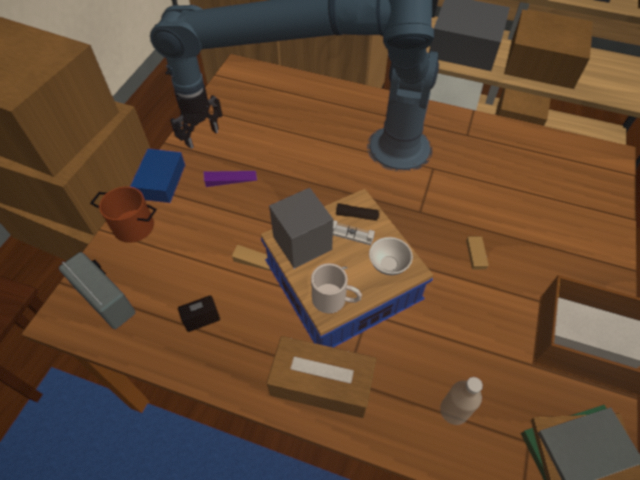

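Stable: wedge under the right corner at (250,258), mug, box, bowl and torch standing as before, arm clear at (195,120).

```bash
python3 -c "
from plant import *
print(finish_job())"
```

```text
the job is handed in; nothing more can be done
None
```

I slid the pale timber wedge, thin end first and flat on the deck, in under the low right foot. I stopped when the ball sat between its marks, relaxed the push, let go and moved the arm clear. I handed the job in at about 25 s.

- **Ball:** at rest about 0.45 mm left of centre in the scene view and 0.67 mm in the top view, against the 1.3 mm limit. The two views differ by about 0.2 mm, and the reading did not change from release to hand-in. I judge each reading good to about 0.3 mm, so the ball is centred but slightly past the middle.
- **Force:** the push read 7 to 10.5 N at the wrist once the wedge met the foot, which includes some friction with the deck.
- **Crate and load:** the crate's lower corner did not visibly shift during the push. The box, mug, bowl, torch and level all still stand as they were.
- **Checks that disagreed:** the crate's middle came out about 10 mm different between the two views, probably because the board's edge was read differently in the scene view. I used the top view, and the foot was met within its allowed range. My first curve fits for the ball were unreliable, so I redid them with fixed mark spacing.

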